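# Fit the missing wing rib and weight it down

## Robot

A 6-joint arm with a two-finger parallel gripper is mounted at the origin on the work surface. World frame = base frame: x ahead of the robot, y to its left, z up, the work surface at z = 0. Lengths are in m, angles in rad, forces in N, time in s.
With the tool pointing down it reaches from about 0.275 to 0.725 m from the base axis. Payload 15.9 kg.
Tool frame: the origin (TCP) lies at the very end of the fingers, on their centre line; the grasp point (between the pads) lies 19 mm behind it; z points along the fingers, y is the direction in which the jaws open and shut (so a half turn about z gives the same grasp; the last joint's range is limited). The gripper opens to 85 mm and grips with 20 to 120 N. Pads are 22 mm wide; open, the fingers measure 114 mm over their backs; the gripper's body (76 mm by 85 mm) begins 54 mm behind the grasp point. The pads swing forward as they close: fully open they stand 13 mm farther back than shut.
Start: joints at [-1.123, 0.213, -0.034, 1.323, 0, 1.571], TCP at [0.216, -0.451, 0.231] pointing down, gripper open.
Joint ranges: [-2.98, 2.98], [-0.74, 1.72], [-1.14, 1.35], [-2.1, 2.04], [-1.57, 1.44], [-3.14, 3.14]. Speed limits (rad/s): [1.89, 1.89, 2.39, 2.57, 3.14, 3.14].

## Interface

Orientations are given as a rotation vector (axis times angle).
In Python, from bench import bot, optics gives the robot as it stands. The module is installed in compiled form; this text tells all that it offers.
- The arm moves only by the tool apply_moves, never from a script. Its argument "steps" is a list of rows, each an object of numbers: "tx", "ty", "tz": the shift along the tool's x, y, z in cm; "yaw": the turn about the tool's z in degrees. In form: [{"tx": .., "ty": .., "tz": .., "yaw": ..}, ...]. A call has 1 to 10 rows; each row shifts and turns the commanded pose from where the row before left it, along the tool's axes as they then stand; what a row does not reach is not made up. A row lasts 1/12 s, in which the tool goes at most 41.7 mm and 7.16 degrees, less where a joint would pass 70% of its speed; a pose out of reach is approached as far as the arm can. A call with a gripper value outside its range is refused whole. "gripper" is the finger opening in cm, from 0 to 8.54, set as the call begins (left out, the last holds). The fingers move at their own pace and stop on an object; "newtons" is the grip in N (left out, the last holds). Time passes only in rows, so rows that do not move let the fingers close. It gives the time, the measured TCP pose, the force and the opening at its end, in the units of the state.
- bot.get_state(): the state, without advancing time (a new reading comes with each control period).
- optics.capture(name): name is "scene" or "top" or "wrist"; returns the picture (384x512x3 uint8, red, green, blue); there is no depth.
- optics.get_calibration(name): a dict with "intrinsics" (3x3 intrinsics, pixels), "eye" and "rotation" of the camera in the world. Camera axes: x right, y down, z forward; pixel columns grow to the right and rows downward; lengths in m; the calibration is good to about 2 mm. A picture is of the moment at which its call begins: read the wrist's pose just before it. get_calibration takes no time and is no camera call; for the wrist camera it gives the pose at the moment of the call.
- bot.hand_in(): hands the job in, once; it reports no verdict.
The state is a dict: "time_s": time; "qpos": joint angles; "qd": joint speeds; "joint_torque": joint torques, N m; "eef_pos": TCP position; "tcp_rot": TCP orientation; "wrist_force": force on the tool from outside, world axes, zero at the start; "ft_torque": the same for the moment, N m; "opening": finger opening in m.
Only numpy, scipy, OpenCV 4.12 (cv2) and the standard library are available. Lean on these libraries where they do the work, as an engineer would, in place of code of your own. Each camera call takes 0.05 s, during which the arm holds its last target.

## Task

One rib is missing from the model wing on the building board. Take the long light-coloured rib out of the rack and slide it down into the pair of notches of the empty bay, nose towards the higher leading-edge strip, until it stands fully home on the board; then set the steel weight squarely across the flat crest of that rib, centred on it so that it also bears on the ribs either side. Lower both parts and let go only once they rest, do not drop them, do not force anything, and leave the two dark ribs in the rack and the other things on the bench where they are.

Things in the scene. Friction and masses are not known exactly. Their poses are not given: they have to be found in the camera images.
- rib_grip (a point): The loose rib to fit: light plywood, 166 mm long, 8 mm thick, 42 mm high, about 35 g, standing on its flat underside in the rack. This point: mid-thickness, half-way up (21 mm above the underside), 70.5 mm behind the nose end, 95.5 mm before the tail end. x runs from nose to tail, y across the thickness, z up. The top is flat (the crest) for 22.5 mm either side of this point and slopes down beyond
- rib_nose (a point): Lower edge of the loose rib's nose end, mid-thickness: 70.5 mm in front of (-x) and 21 mm below rib_grip. Nose end 24 mm high, tail end 14 mm high
- bay: The empty bay, marked by a red line. Origin on the board's surface (30 mm above the table) where the middle of the rib's underside belongs; x from leading edge to trailing edge, y along the wing, z up. The fitted rib has these axes, with rib_grip at x -12.5, y 0, z +21 mm. At each end an upright notch 10.5 mm wide, open above, with bevelled mouth; 173 mm between their closed ends (rib: 166 mm)
- board: Building board 270 x 370 x 30 mm, origin under its centre, axes as the bay's; the wing is fixed on it. Above the board the leading-edge strip (x -95 to -76 mm) is 26 mm high, the trailing-edge strip (x +76 to +95 mm) 16 mm; each has five notches, 10.5 mm deep along x, at y -144, -72, 0, 72, 144 mm. All but one hold a fixed rib like the loose one, so the next ribs stand 72 mm either side of the bay
- weight_grip (a point): The hold-down weight: steel bar lying flat, 200 mm long (y), 36 mm wide (x), 11 mm thick, with an upright red wooden grip amid its top: 60 mm along the bar, 16 mm wide, 40 mm high. This point is the grip's centre, 31 mm above the bar's underside, 20 mm above its top face; z up. Mass 0.4 to 0.8 kg
- rack: Rib rack fixed to the table: base 150 x 200 mm, 12 mm thick (ribs stand on it), and two combs 22 mm high above the base, 12 mm thick, at x -42 and +40 mm, with 11 mm notches open above. Three ribs stand in them upright, 66 mm apart along y, chord along x, noses to -x; the combs stay clear of the long rib's crest. Origin under the base's centre, on the table
- tip_rib_a_mid (a point): Centre, half-way up, of one of the two shorter dark tip ribs in the rack (130 mm long, 36 mm high, 8 mm thick); leave it there
- tip_rib_b_mid (a point): The same for the other dark tip rib
There are look-alikes about, which are no part of the job. Of the things that look like the part that bears weight_grip, take the one that is farthest to the robot's right at the start.

How it is judged:
On the way:
1. the rib stands home in the notches of the empty bay (z of rib_grip in the frame of bay between 0.0185 and 0.0235 m and x of rib_nose in the frame of bay between -0.0875 and -0.0785 m and y of rib_nose in the frame of bay between -0.003 and 0.003 m and angle between the x axis of rib_grip and the x axis of bay, either way round below 0.04 rad and angle between rib_grip's own z axis and vertical below 0.12 rad), for 0.2 s.
At the end, for the whole second after the job is handed in: Rib in the empty bay's notches, nose to the leading edge: underside within 2.5 mm of the board, nose within 4.5 mm along and 3 mm across, upright. Weight level and still on the crests, within 15 mm of the crest's middle along the rib and 18 mm across it, square within 0.15 rad. All released (all of step 1 and x of weight_grip in the frame of bay between -0.0275 and 0.0025 m and y of weight_grip in the frame of bay between -0.018 and 0.018 m and z of weight_grip in the frame of bay between 0.07 and 0.076 m and angle between the y axis of weight_grip and the y axis of bay, either way round below 0.15 rad and angle between weight_grip's own z axis and vertical below 0.04 rad and linear speed of each of weight, rib below 0.02 m/s); the robot touches nothing.
It fails at once if the rib or the weight is dropped: it moves faster than 0.4 m/s with no finger on it (a fall of about 8 mm) ((linear speed of weight above 0.4 m/s and contact force between the fingers and weight below 0.05 N) or (linear speed of rib above 0.4 m/s and contact force between the fingers and rib below 0.05 N)).
It fails at once if the wing frame or its board is pressed with more than 60 N by the rib or by the robot (contact force between any of rib, the arm and board above 60 N).
It fails at once if a dark tip rib is moved by more than 15 mm (distance of any of tip_rib_a_mid, tip_rib_b_mid from where it was at the start of the episode above 0.015 m).
It fails at once if another loose thing on the bench is moved by more than 25 mm (distance of any of tool_case, glue, pliers, sanding_block, pin_dish from where it was at the start of the episode above 0.025 m).
It also fails if it takes over 67 s, if anything falls off the work surface, if the arm or the gripper's body presses on something with over 40 N, if the wrist force passes 120 N, or if a joint passes its speed limit or range.

## Working session

There is one attempt and no reset: what is moved stays moved. The work goes in short steps, Python scripts to look and compute and a tool call to move; the robot and the scene stay as the last step left them, time stands still between calls to the robot, and variables do not carry over. Pictures are saved under pics/ and viewed, and the job is handed in when it is done.

Besides the shell and the picture viewer there is one more tool, called after ">>>" as name([rows], argument=value, ...), one row to a line, values as JSON. apply_moves: Moves the arm, as the interface text tells. Its arguments: {"type":"object","properties":{"steps":{"type":"array"},"gripper":{"type":"number"},"newtons":{"type":"number"}},"required":["steps"]}

```bash
mkdir -p pics; ls; python3 - <<'E'
from bench import bot, optics
import cv2
for n in ("scene","top","wrist"):
    im=optics.capture(n); cv2.imwrite(f"pics/{n}0.png",cv2.resize(im[:,:,::-1],(800,600),interpolation=cv2.INTER_CUBIC)); cv2.imwrite(f"pics/{n}0_raw.png",im[:,:,::-1])
    c=optics.get_calibration(n); print(n,c)
print(bot.get_state())
E
```

```text
pics
scene {'intrinsics': array([[423.77982804,   0.        , 250.76934527],
       [  0.        , 423.77982804, 191.24646251],
       [  0.        ,   0.        ,   1.        ]]), 'eye': array([ 1.15470293, -0.58811353,  0.88614721]), 'rotation': array([-2.07569316, -1.12237344,  0.46965978])}
top {'intrinsics': array([[424.30701478,   0.        , 260.23469148],
       [  0.        , 424.30701478, 189.04510437],
       [  0.        ,   0.        ,   1.        ]]), 'eye': array([ 0.32699772, -0.07790277,  1.08468189]), 'rotation': array([-2.15285154,  2.18865688, -0.12231104])}
wrist {'intrinsics': array([[304.03771598,   0.        , 247.2130654 ],
       [  0.        , 304.03771598, 190.03730285],
       [  0.        ,   0.        ,   1.        ]]), 'eye': array([ 0.28920316, -0.4155084 ,  0.37329867]), 'rotation': array([ 2.42416799, -1.52461259, -0.24464291])}
{'time_s': 0.15, 'qpos': array([-1.12298236e+00,  2.13267163e-01, -3.48925655e-02,  1.32349908e+00,
        1.28910954e-05,  1.57085703e+00]), 'qd': array([ 0.00041598, -0.00051337,  0.00213244,  0.00058392, -0.00108853,
        0.00011381]), 'joint_torque': array([-9.39631536e-04, -6.86404037e+01,  4.87248838e+01,  1.29447074e-02,
       -5.29493377e-05, -1.92964603e-05]), 'eef_pos': array([ 0.21638966, -0.45046287,  0.23092672]), 'tcp_rot': array([-3.06236869e+00, -6.97281318e-01,  2.81038119e-04]), 'wrist_force': array([ 0.14359394, -0.12152183, -0.70540637]), 'ft_torque': array([ 0.00447124, -0.02939343,  0.0121527 ]), 'opening': 0.0852107069793097}
```

View pics/scene0.png

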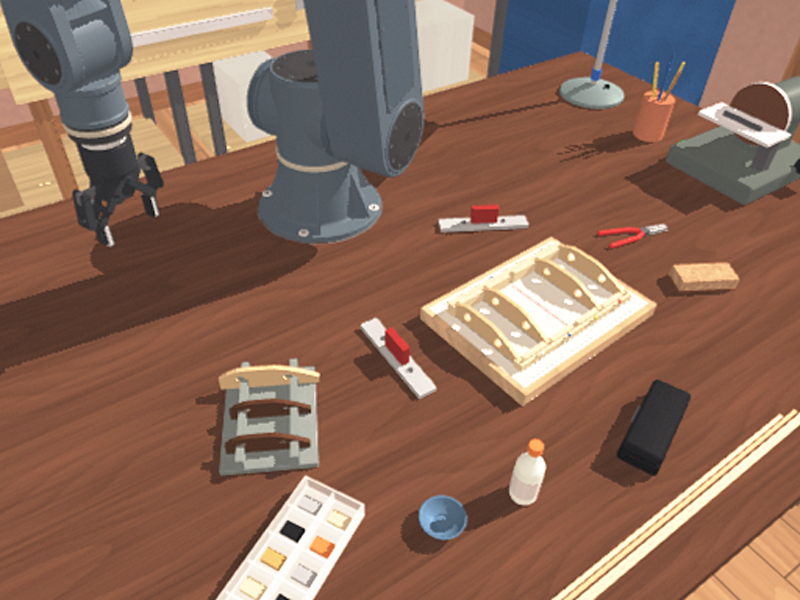

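View pics/top0.png

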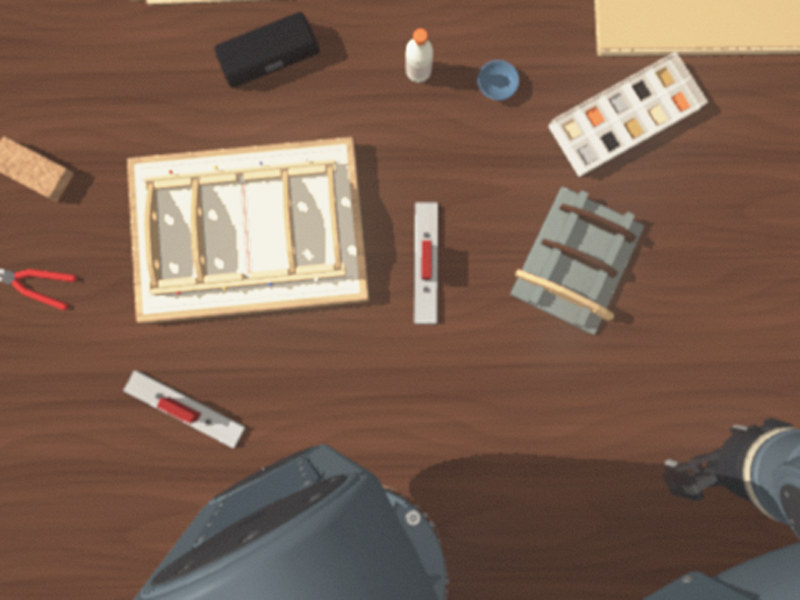

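View pics/wrist0.png

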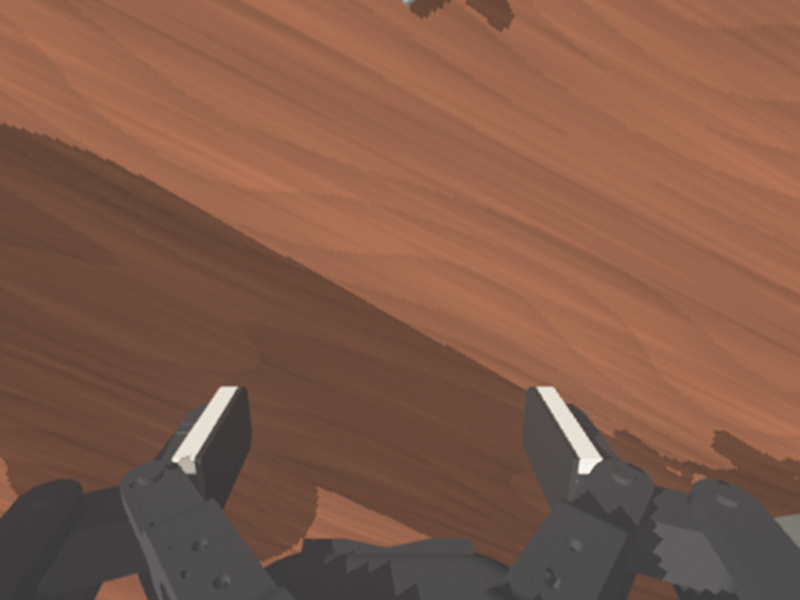

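The right-hand weight is the one between the board and the rack, at about (427,262) in top0. I'll zoom in on the board and the rack.

```bash
cat > h.py <<'E'
import numpy as np, cv2
from scipy.spatial.transform import Rotation as R
from bench import bot, optics
def ray(cal,uv):
    K=cal["intrinsics"];Rm=R.from_rotvec(cal["rotation"]).as_matrix()
    d=Rm@np.linalg.solve(K,np.array([uv[0],uv[1],1.0])); return cal["eye"],d
def plane(cal,uv,z):
    e,d=ray(cal,uv); return e+d*(z-e[2])/d[2]
def proj(cal,p):
    Rm=R.from_rotvec(cal["rotation"]).as_matrix(); q=cal["intrinsics"]@(Rm.T@(np.asarray(p)-cal["eye"])); return q[:2]/q[2]
def crop(im,x0,y0,x1,y1,s,name):
    cv2.imwrite("pics/"+name,cv2.resize(im[y0:y1,x0:x1],None,fx=s,fy=s,interpolation=cv2.INTER_CUBIC))
E
python3 - <<'E'
from h import *
s=cv2.imread("pics/scene0_raw.png");t=cv2.imread("pics/top0_raw.png")
crop(s,265,145,425,260,5,"c1.png")
crop(t,75,80,240,210,4.8,"c2.png")
crop(t,255,110,425,220,4.7,"c3.png")
c=optics.get_calibration("top");print(plane(c,(256,192),0),plane(c,(356,192),0),plane(c,(256,92),0))
E
```

```text
[ 0.43400009 -0.0758845   0.        ] [ 0.42983416 -0.33309423  0.        ] [ 0.69864975 -0.08006322  0.        ]
```

View pics/c1.png

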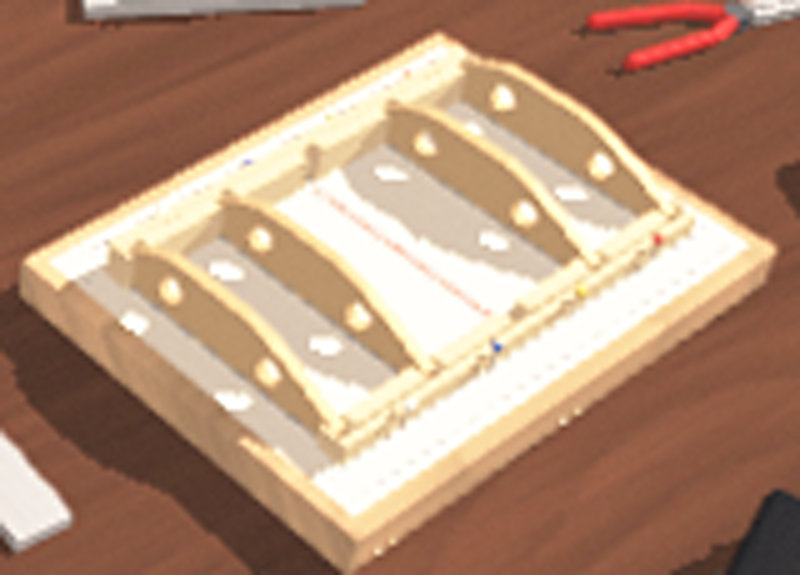

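View pics/c2.png

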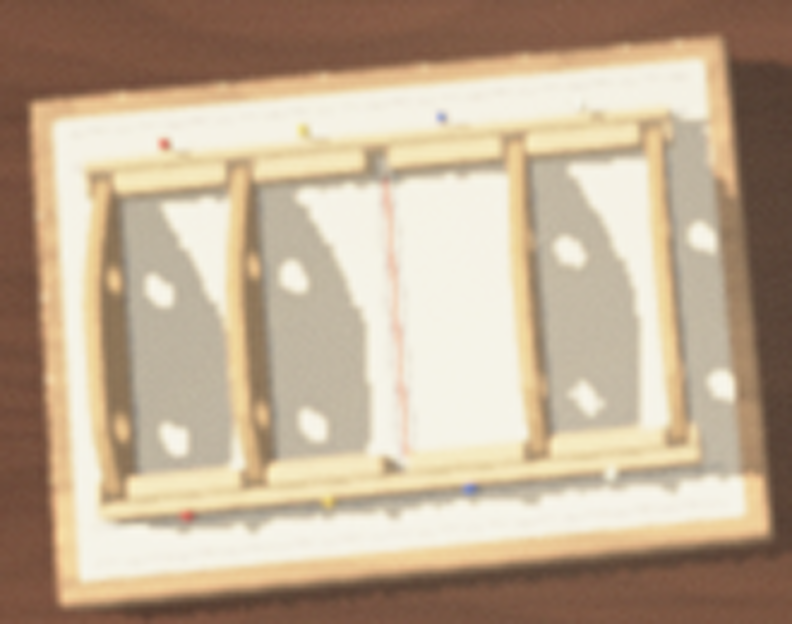

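View pics/c3.png

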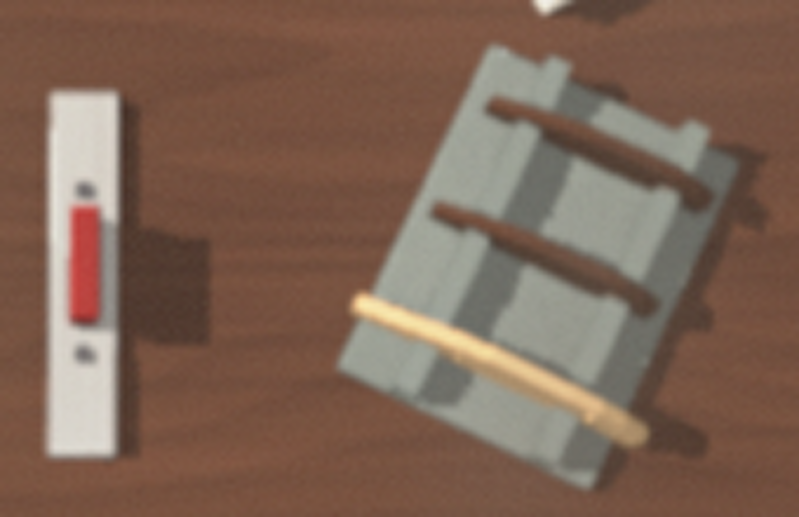

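```bash
python3 - <<'E'
from h import *
s=cv2.imread("pics/scene0_raw.png")
crop(s,130,220,215,310,6.5,"c4.png")
E
```

```text
(no output)
```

View pics/c4.png

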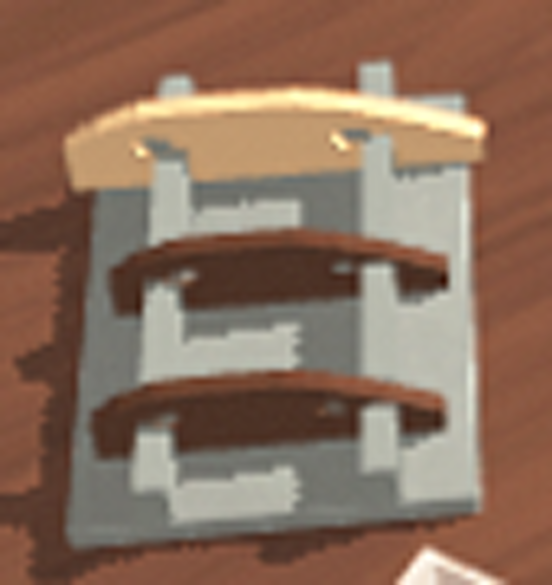

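```bash
python3 - <<'E'
from h import *
c=optics.get_calibration("top")
f3=lambda x,y:(255+x/4.7,110+y/4.7)
f2=lambda x,y:(75+x/4.8,80+y/4.8)
n=plane(c,f3(638,435),.036);t=plane(c,f3(357,302),.026);d=(t-n)[:2]
print("nose",n,"tail",t,np.linalg.norm(d),np.degrees(np.arctan2(d[1],d[0])))
u=d/np.linalg.norm(d);print("grip",n[:2]+u*.0705)
a=plane(c,f2(405,455),.03);b=plane(c,f2(385,180),.03);d=(b-a)[:2]
print("line",a,b,np.linalg.norm(d),np.degrees(np.arctan2(d[1],d[0])),(a+b)/2)
# board corners top z .03
for p in [(30,103),(720,38),(770,540),(62,605)]:print(plane(c,f2(*p),.03))
for p in [(85,265)]:print("wt",plane(c,f3(*p),.051))
E
```

```text
nose [ 0.39871719 -0.40990978  0.036     ] tail [ 0.47332065 -0.26558136  0.026     ] 0.16246959151308804 62.66552831703448
grip [ 0.43108967 -0.34728173]
line [0.47826099 0.16533436 0.03      ] [0.6253583  0.17709212 0.03      ] 0.14756647507819237 4.570039059503193 [0.55180965 0.17121324 0.03      ]
[0.67004284 0.36559828 0.03      ]
[ 0.70031268 -0.00074266  0.03      ]
[ 0.43061866 -0.02454446  0.03      ]
[0.40277614 0.34179659 0.03      ]
wt [ 0.49170853 -0.11907396  0.051     ]
```

>>> apply_moves([
  {"yaw":5},
  {"yaw":0},
])

```text
schema error: expected keys tx, ty, tz, yaw
```

```bash
python3 - <<'E'
from h import *
s=bot.get_state();print(s["qpos"],s["eef_pos"],s["tcp_rot"],s["time_s"])
E
```

```text
[-1.12298236e+00  2.13267163e-01 -3.48925655e-02  1.32349908e+00
  1.28910954e-05  1.57085703e+00] [ 0.21638966 -0.45046287  0.23092672] [-3.06236869e+00 -6.97281318e-01  2.81038119e-04] 0.15
```

>>> apply_moves([
  {"tx":0,"ty":0,"tz":0,"yaw":5},
  {"tx":0,"ty":0,"tz":0,"yaw":0},
])

```text
time_s: 0.32
eef_pos: [0.2164, -0.4505, 0.2311]
tcp_rot: [-3.091, -0.557, 0.0]
wrist_force: [-0.9, 0.7, -0.2]
opening: 0.0854
```

```bash
cat >> h.py <<'E'
def st():
    s=bot.get_state();M=R.from_rotvec(s["tcp_rot"]).as_matrix()
    psi=np.degrees(np.arctan2(M[1,0],M[0,0]))
    print("t",round(s["time_s"],2),"tcp",np.round(s["eef_pos"],4),"psi",round(psi,2),"q",np.round(s["qpos"],3),"F",np.round(s["wrist_force"],1),"open",round(s["opening"],4),"tilt",np.round(M[2],4))
    return s,M,psi
def to(p,psi_t):
    "tool-axes shift (cm) for now->p, in current axes, and yaw deg"
    s,M,psi=st(); d=M.T@(np.asarray(p)-s["eef_pos"])*100
    print("shift cm",np.round(d,2),"yaw",round((psi-psi_t+180)%360-180,2))
E
python3 - <<'E'
from h import *
s,M,psi=st()
c=optics.get_calibration("wrist");Rm=R.from_rotvec(c["rotation"]).as_matrix()
print("cam in tool",M.T@(c["eye"]-s["eef_pos"]),"\n",np.round(M.T@Rm,3))
E
```

```text
t 0.32 tcp [ 0.2164 -0.4505  0.2311] psi 20.42 q [-1.123  0.213 -0.035  1.324  0.     1.662] F [-0.9  0.7 -0.2] open 0.0854 tilt [-0.e+00 -6.e-04 -1.e+00]
cam in tool [ 0.08075586 -0.00015602 -0.14238258] 
 [[ 0.    -0.95  -0.312]
 [ 1.     0.     0.   ]
 [-0.    -0.312  0.95 ]]
```

>>> apply_moves([
  {"tx":3.4,"ty":-0.3,"tz":0,"yaw":0},
  {"tx":3.4,"ty":-0.3,"tz":0,"yaw":0},
  {"tx":3.4,"ty":-0.3,"tz":0,"yaw":0},
  {"tx":3.4,"ty":-0.3,"tz":0,"yaw":0},
  {"tx":3.4,"ty":-0.3,"tz":0,"yaw":0},
  {"tx":3.4,"ty":-0.3,"tz":0,"yaw":0},
  {"tx":3.3,"ty":-0.4,"tz":0,"yaw":0},
  {"tx":0,"ty":0,"tz":0,"yaw":-7},
  {"tx":0,"ty":0,"tz":0,"yaw":-7},
  {"tx":0,"ty":0,"tz":0,"yaw":-7},
])

```text
time_s: 1.15
eef_pos: [0.431, -0.3459, 0.2309]
tcp_rot: [-2.93, -1.131, 0.001]
wrist_force: [-0.4, 0.3, -0.3]
opening: 0.0853
```

>>> apply_moves([
  {"tx":0,"ty":0,"tz":0,"yaw":-7},
  {"tx":0,"ty":0,"tz":0,"yaw":-7},
  {"tx":0,"ty":0,"tz":0,"yaw":-7},
  {"tx":0,"ty":0,"tz":0,"yaw":-7},
  {"tx":0,"ty":0,"tz":0,"yaw":-7},
  {"tx":0,"ty":0,"tz":0,"yaw":-7},
  {"tx":0,"ty":0,"tz":0,"yaw":-7},
  {"tx":0,"ty":0,"tz":0,"yaw":-7},
  {"tx":0,"ty":0,"tz":0,"yaw":-7},
  {"tx":0,"ty":0,"tz":0,"yaw":-7},
])

```text
time_s: 1.98
eef_pos: [0.4304, -0.3464, 0.2311]
tcp_rot: [-1.753, -2.606, -0.0]
wrist_force: [-0.4, 0.1, -0.3]
opening: 0.0854
```

>>> apply_moves([
  {"tx":0,"ty":0,"tz":0,"yaw":-7},
  {"tx":0,"ty":0,"tz":0,"yaw":-7},
  {"tx":0,"ty":0,"tz":0,"yaw":-7},
  {"tx":0,"ty":0,"tz":0,"yaw":-7},
  {"tx":0,"ty":0,"tz":0,"yaw":-7},
  {"tx":0,"ty":0,"tz":0,"yaw":-7},
  {"tx":0,"ty":0,"tz":0,"yaw":-7},
  {"tx":0,"ty":0,"tz":0,"yaw":-7},
  {"tx":0,"ty":0,"tz":0,"yaw":-7},
  {"tx":0,"ty":0,"tz":0,"yaw":-7},
])

```text
time_s: 2.82
eef_pos: [0.4304, -0.3465, 0.2311]
tcp_rot: [0.059, -3.141, -0.0]
wrist_force: [-0.3, -0.4, -0.5]
opening: 0.0852
```

```bash
python3 - <<'E'
from h import *
to((.431,-.347,.231),-117.3)
im=optics.capture("wrist")[:,:,::-1].copy(); cv2.imwrite("pics/w1_raw.png",im);cv2.imwrite("pics/w1.png",cv2.resize(im,(800,600),interpolation=cv2.INTER_CUBIC))
E
```

```text
t 2.82 tcp [ 0.4304 -0.3465  0.2311] psi -177.85 q [-0.678  0.324  0.112  1.359 -0.    -0.715] F [-0.3 -0.4 -0.5] open 0.0852 tilt [ 2.e-04  2.e-04 -1.e+00]
shift cm [-0.06 -0.06  0.01] yaw -60.55
```

View pics/w1.png

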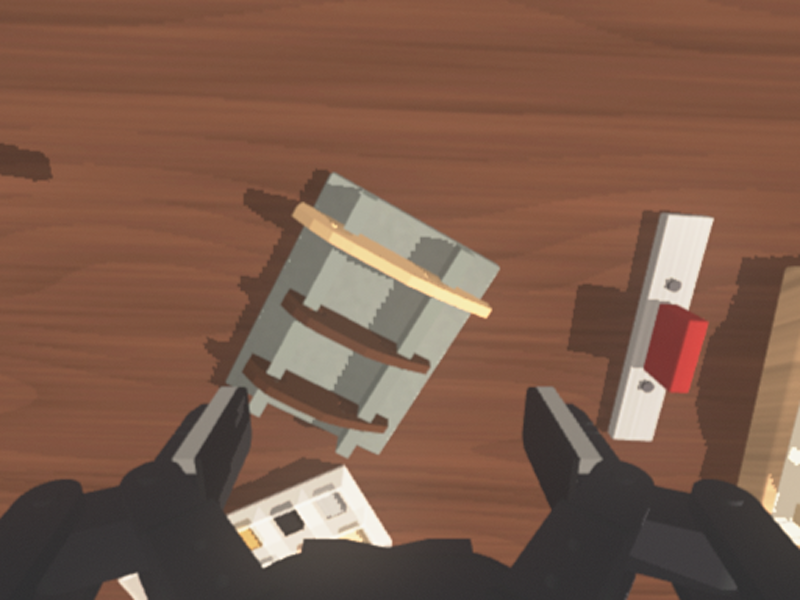

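>>> apply_moves([
  {"tx":0,"ty":0,"tz":0,"yaw":-7},
  {"tx":0,"ty":0,"tz":0,"yaw":-7},
  {"tx":0,"ty":0,"tz":0,"yaw":-7},
  {"tx":0,"ty":0,"tz":0,"yaw":-7},
  {"tx":0,"ty":0,"tz":0,"yaw":-7},
  {"tx":0,"ty":0,"tz":0,"yaw":-7},
  {"tx":0,"ty":0,"tz":0,"yaw":-7},
  {"tx":0,"ty":0,"tz":0,"yaw":-7},
  {"tx":0,"ty":0,"tz":0,"yaw":-4.5},
  {"tx":0,"ty":0,"tz":0,"yaw":0},
], gripper=4.5, newtons=30)

```text
time_s: 3.7
eef_pos: [0.4304, -0.3464, 0.2312]
tcp_rot: [1.626, -2.688, -0.0]
wrist_force: [0.6, -0.3, -0.6]
opening: 0.0447
```

```bash
python3 - <<'E'
from h import *
st()
c=optics.get_calibration("wrist")
im=optics.capture("wrist")[:,:,::-1].copy(); cv2.imwrite("pics/w2_raw.png",im);cv2.imwrite("pics/w2.png",cv2.resize(im,(800,600),interpolation=cv2.INTER_CUBIC))
np.savez("w2.npz",**c)
crop(im,170,60,340,260,3,"w2c.png")
E
```

```text
t 3.7 tcp [ 0.4304 -0.3464  0.2312] psi -117.68 q [-0.678  0.323  0.112  1.359  0.    -1.765] F [ 0.6 -0.3 -0.6] open 0.0447 tilt [-1.e-04  3.e-04 -1.e+00]
```

View pics/w2.png

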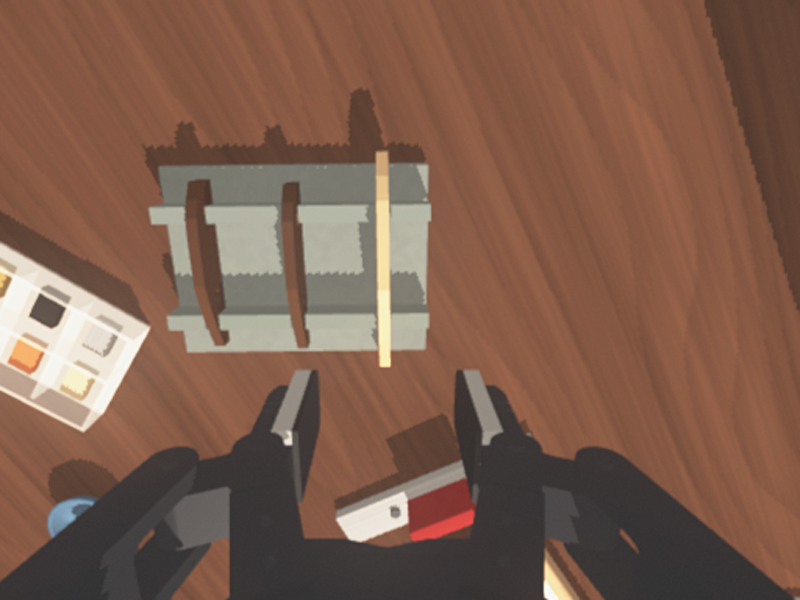

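View pics/w2c.png

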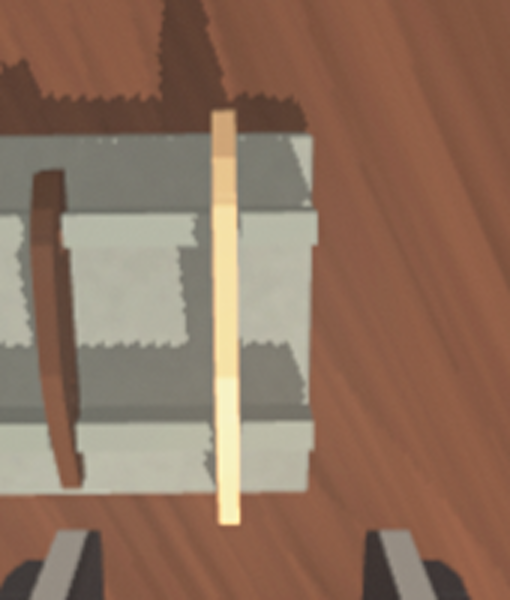

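```bash
python3 - <<'E'
from h import *
c=dict(np.load("w2.npz"));s,M,psi=st()
P=[]
for p,z in [((224.5,110),.036),((225.5,205),.054),((227.5,378),.054),((229,523),.026)]:
    w=plane(c,(p[0]/3+170-.33,p[1]/3+60-.33),z);P.append(w);print(w,"tool",np.round((M.T@(w-s["eef_pos"]))*1000,1))
d=P[3]-P[0];print(np.linalg.norm(d),np.degrees(np.arctan2(d[1],d[0])))
d=P[2]-P[1];print(np.linalg.norm(d),np.degrees(np.arctan2(d[1],d[0])))
E
```

```text
t 3.75 tcp [ 0.4304 -0.3465  0.2312] psi -117.98 q [-0.678  0.323  0.112  1.359  0.    -1.76 ] F [-0.1 -0.4  0. ] open 0.045 tilt [-0.e+00  2.e-04 -1.e+00]
[ 0.39929863 -0.412742    0.036     ] tool [ 73.1  -3.6 195.2]
[ 0.41335665 -0.38505871  0.054     ] tool [ 42.1  -3.  177.2]
[ 0.44193398 -0.3293234   0.054     ] tool [-20.5  -2.1 177.2]
[ 0.47539342 -0.26476049  0.026     ] tool [-93.2  -1.4 205.2]
0.16670016208315597 62.78694690446188
0.06263456213388054 62.854290206780114
```

>>> apply_moves([
  {"tx":0.24,"ty":-0.27,"tz":0,"yaw":-0.6},
  {"tx":0,"ty":0,"tz":3,"yaw":0},
  {"tx":0,"ty":0,"tz":3,"yaw":0},
  {"tx":0,"ty":0,"tz":3,"yaw":0},
  {"tx":0,"ty":0,"tz":3,"yaw":0},
  {"tx":0,"ty":0,"tz":1,"yaw":0},
  {"tx":0,"ty":0,"tz":0,"yaw":0},
])

```text
time_s: 4.33
eef_pos: [0.4305, -0.349, 0.0992]
tcp_rot: [1.633, -2.682, -0.006]
wrist_force: [-0.6, -0.2, -0.9]
opening: 0.0449
```

```bash
python3 - <<'E'
from h import *
s,M,psi=st()
c=optics.get_calibration("wrist")
im=optics.capture("wrist")[:,:,::-1].copy(); cv2.imwrite("pics/w3_raw.png",im);cv2.imwrite("pics/w3.png",cv2.resize(im,(800,600),interpolation=cv2.INTER_CUBIC))
np.savez("w3.npz",**c)
E
```

```text
t 4.33 tcp [ 0.4305 -0.349   0.0992] psi -117.34 q [-0.681  0.385 -0.139  1.051  0.    -1.775] F [-0.6 -0.2 -0.9] open 0.0449 tilt [-9.0e-04  4.1e-03 -1.0e+00]
```

View pics/w3.png

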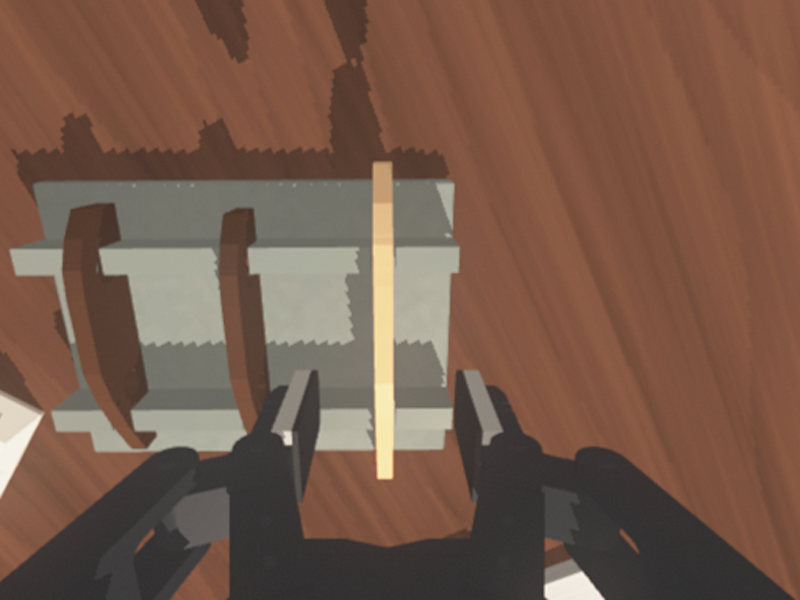

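```bash
python3 - <<'E'
from h import *
c=dict(np.load("w3.npz"));s,M,psi=st()
k=.64
for p,z in [((382,162),.036),((385.5,479),.026)]:
    w=plane(c,(p[0]*k,p[1]*k),z);print(w,"tool",np.round((M.T@(w-s["eef_pos"]))*1000,1))
im=cv2.imread("pics/w3_raw.png")
for r in (110,130,160,190,220,250,280,300):
    row=im[r,225:270].astype(int); sat=row[:,2]-row[:,0]; lum=row.sum(1)
    x=np.where((sat>60)&(row[:,2]>170))[0]; print(r,x.min()+225,x.max()+225)
E
```

```text
t 4.38 tcp [ 0.4315 -0.3498  0.1013] psi -117.32 q [-0.681  0.384 -0.136  1.053 -0.    -1.775] F [-0.6  0.5  1. ] open 0.0449 tilt [-3.0e-04  1.4e-03 -1.0e+00]
[ 0.39962705 -0.41295483  0.036     ] tool [70.8 -0.8 65.2]
[ 0.47517845 -0.26376091  0.026     ] tool [-96.4   0.5  75.3]
110 239 249
130 239 250
160 238 251
190 239 251
220 239 251
250 240 251
280 240 251
300 241 251
```

>>> apply_moves([
  {"tx":0,"ty":-0.02,"tz":2,"yaw":-0.4},
  {"tx":0,"ty":0,"tz":2,"yaw":0},
  {"tx":0,"ty":0,"tz":2,"yaw":0},
  {"tx":0,"ty":0,"tz":1.3,"yaw":0},
  {"tx":0,"ty":0,"tz":0.8,"yaw":0},
  {"tx":0,"ty":0,"tz":0,"yaw":0},
  {"tx":0,"ty":0,"tz":0,"yaw":0},
])

```text
time_s: 4.97
eef_pos: [0.4327, -0.3506, 0.0217]
tcp_rot: [-1.644, 2.676, -0.002]
wrist_force: [0.3, -0.1, 0.5]
opening: 0.0449
```

>>> apply_moves([
  {"tx":0,"ty":0,"tz":0,"yaw":0},
  {"tx":0,"ty":0,"tz":0,"yaw":0},
  {"tx":0,"ty":0,"tz":0,"yaw":0},
  {"tx":0,"ty":0,"tz":0,"yaw":0},
  {"tx":0,"ty":0,"tz":0,"yaw":0},
  {"tx":0,"ty":0,"tz":0,"yaw":0},
], gripper=0.4, newtons=40)

```text
time_s: 5.47
eef_pos: [0.4324, -0.3504, 0.0213]
tcp_rot: [-1.645, 2.676, -0.002]
wrist_force: [-1.1, 0.9, 7.4]
opening: 0.0077
```

```bash
python3 - <<'E'
from h import *
s,M,psi=st()
E
```

```text
t 5.47 tcp [ 0.4324 -0.3504  0.0213] psi -116.84 q [-0.681  0.454 -0.249  0.866 -0.    -1.783] F [-1.1  0.9  7.4] open 0.0077 tilt [ 3.0e-04 -1.4e-03 -1.0e+00]
```

>>> apply_moves([
  {"tx":0,"ty":0,"tz":-0.5,"yaw":0},
  {"tx":0,"ty":0,"tz":-1,"yaw":0},
  {"tx":0,"ty":0,"tz":-2,"yaw":0},
  {"tx":0,"ty":0,"tz":-3,"yaw":0},
  {"tx":0,"ty":0,"tz":-3,"yaw":0},
  {"tx":0,"ty":0,"tz":-3,"yaw":0},
  {"tx":0,"ty":0,"tz":-2.5,"yaw":0},
  {"tx":0,"ty":0,"tz":0,"yaw":0},
  {"tx":0,"ty":0,"tz":0,"yaw":0},
])

```text
time_s: 6.22
eef_pos: [0.4326, -0.3506, 0.1724]
tcp_rot: [-1.644, 2.675, -0.005]
wrist_force: [-0.1, -0.1, -1.2]
opening: 0.0073
```

```bash
python3 - <<'E'
from h import *
c=optics.get_calibration("wrist")
to((.5395,.1702,.17),-175.4)
im=optics.capture("wrist")[:,:,::-1].copy(); cv2.imwrite("pics/w4_raw.png",im);cv2.imwrite("pics/w4.png",cv2.resize(im,(800,600),interpolation=cv2.INTER_CUBIC))
np.savez("w4.npz",**c)
E
```

```text
t 6.22 tcp [ 0.4326 -0.3506  0.1724] psi -116.85 q [-0.681  0.343 -0.009  1.215 -0.    -1.783] F [-0.1 -0.1 -1.2] open 0.0073 tilt [ 7.0e-04 -3.3e-03 -1.0e+00]
shift cm [-51.29  13.98   0.16] yaw 58.55
```

View pics/w4.png

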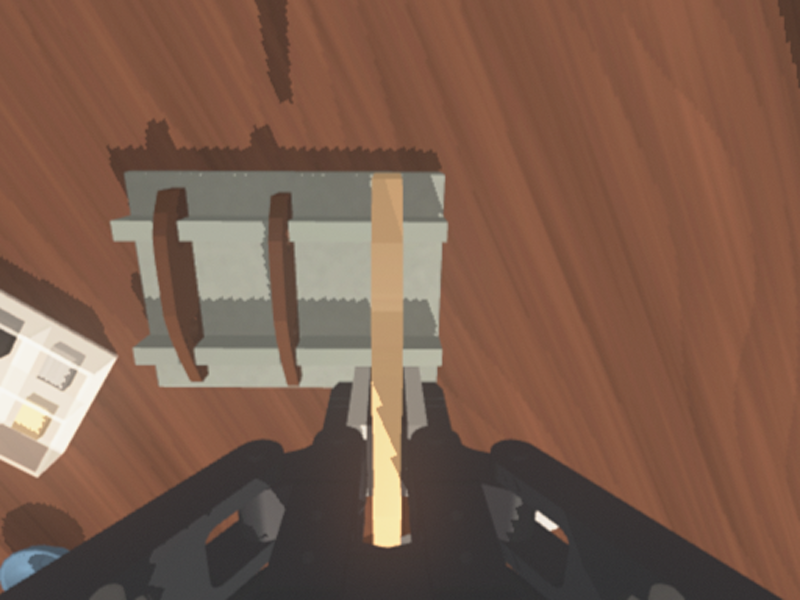

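>>> apply_moves([
  {"tx":-2,"ty":0.5,"tz":0,"yaw":0},
  {"tx":-3.6,"ty":0.9,"tz":0,"yaw":0},
  {"tx":-3.6,"ty":0.9,"tz":0,"yaw":0},
  {"tx":-3.6,"ty":0.9,"tz":0,"yaw":0},
  {"tx":-3.6,"ty":0.9,"tz":0,"yaw":0},
  {"tx":-3.6,"ty":0.9,"tz":0,"yaw":0},
  {"tx":-3.6,"ty":0.9,"tz":0,"yaw":0},
  {"tx":-3.6,"ty":0.9,"tz":0,"yaw":0},
  {"tx":-3.6,"ty":0.9,"tz":0,"yaw":0},
  {"tx":-3.6,"ty":0.9,"tz":0,"yaw":0},
])

```text
time_s: 7.1
eef_pos: [0.5098, -0.0024, 0.1694]
tcp_rot: [1.644, -2.675, -0.001]
wrist_force: [0.2, -0.2, -0.1]
opening: 0.0077
```

>>> apply_moves([
  {"tx":-3.6,"ty":0.9,"tz":0,"yaw":0},
  {"tx":-3.6,"ty":0.9,"tz":0,"yaw":0},
  {"tx":-3.6,"ty":0.9,"tz":0,"yaw":0},
  {"tx":-2.5,"ty":0.8,"tz":0,"yaw":0},
  {"tx":0,"ty":0,"tz":0,"yaw":4},
  {"tx":0,"ty":0,"tz":0,"yaw":7},
  {"tx":0,"ty":0,"tz":0,"yaw":7},
  {"tx":0,"ty":0,"tz":0,"yaw":7},
  {"tx":0,"ty":0,"tz":0,"yaw":7},
  {"tx":0,"ty":0,"tz":0,"yaw":7},
])

```text
time_s: 7.93
eef_pos: [0.5386, 0.1301, 0.1691]
tcp_rot: [0.648, -3.072, 0.0]
wrist_force: [0.1, 0.6, -0.1]
opening: 0.0078
```

>>> apply_moves([
  {"tx":0,"ty":0,"tz":0,"yaw":7},
  {"tx":0,"ty":0,"tz":0,"yaw":7},
  {"tx":0,"ty":0,"tz":0,"yaw":5},
  {"tx":0,"ty":0,"tz":0,"yaw":0},
  {"tx":0,"ty":0,"tz":0,"yaw":0},
])

```text
time_s: 8.35
eef_pos: [0.5388, 0.1301, 0.1695]
tcp_rot: [0.146, -3.137, 0.0]
wrist_force: [-0.9, -0.1, -0.6]
opening: 0.0073
```

```bash
python3 - <<'E'
from h import *
c=optics.get_calibration("wrist")
to((.5395,.1702,.17),-175.4)
im=optics.capture("wrist")[:,:,::-1].copy(); cv2.imwrite("pics/w5_raw.png",im);cv2.imwrite("pics/w5.png",cv2.resize(im,(800,600),interpolation=cv2.INTER_CUBIC))
np.savez("w5.npz",**c)
E
```

```text
t 8.35 tcp [0.5388 0.1301 0.1695] psi -174.67 q [ 0.237  0.344 -0.016  1.213  0.     0.144] F [-0.9 -0.1 -0.6] open 0.0073 tilt [ 1.6e-03 -2.0e-04 -1.0e+00]
shift cm [-0.44  3.98 -0.05] yaw 0.73
```

View pics/w5.png

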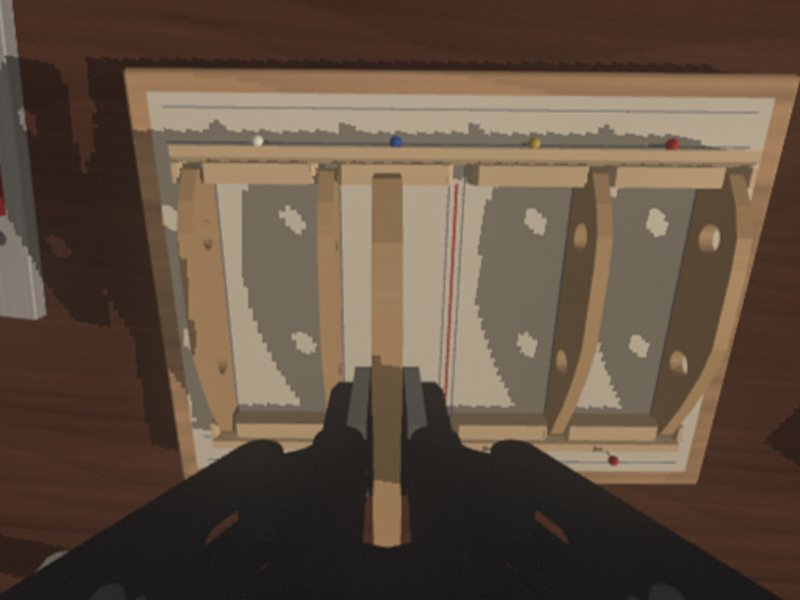

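```bash
python3 - <<'E'
from h import *
im=cv2.imread("pics/w5_raw.png");c=dict(np.load("w5.npz"));s,M,psi=st()
b,g,r=[im[:,:,i].astype(int) for i in range(3)]
m=(r-g>35)&(r>90); m[:, :270]=0;m[:,310:]=0;m[:112]=0;m[270:]=0
ys,xs=np.where(m);print(len(ys),ys.min(),ys.max())
p=np.polyfit(ys,xs,1);res=xs-np.polyval(p,ys);k=abs(res)<2;p=np.polyfit(ys[k],xs[k],1);print(p,res[k].std())
a=plane(c,(np.polyval(p,ys.min()),ys.min()),.03);e=plane(c,(np.polyval(p,ys.max()),ys.max()),.03)
d=(e-a);print("line world",a,e,"ang",np.degrees(np.arctan2(d[1],d[0])))
print("tool",M.T@(a-s["eef_pos"]),M.T@(e-s["eef_pos"]))
crop(im,215,85,335,135,6.5,"w5c.png")
E
```

```text
t 8.4 tcp [0.539  0.1302 0.1697] psi -174.65 q [ 0.237  0.344 -0.016  1.213 -0.     0.144] F [-1.3  0.1 -0.8] open 0.0075 tilt [ 1.1e-03 -2.0e-04 -1.0e+00]
294 118 255
[-5.36423802e-02  2.98228204e+02] 0.6181046616589366
line world [0.47960175 0.16562421 0.03      ] [0.61944435 0.17736291 0.03      ] ang 4.798286629088358
tool [0.0556319  0.04087761 0.13975454] [-0.08469582  0.0395153   0.13959469]
```

View pics/w5c.png

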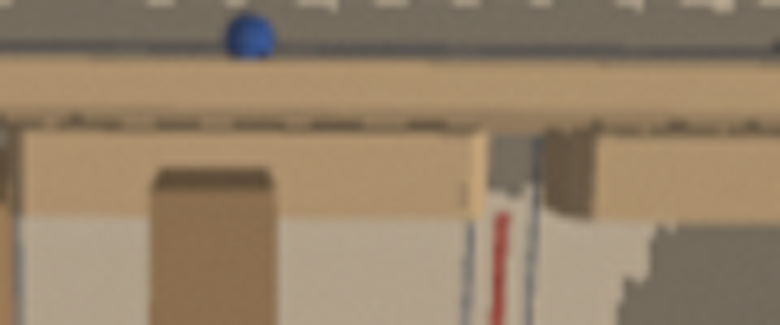

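```bash
python3 - <<'E'
from h import *
c=dict(np.load("w5.npz"));s,M,psi=st()
f=lambda x,y:(x/6.5+215-.42,y/6.5+85-.42)
def T(n,uv,z):
    w=plane(c,uv,z);print(n,np.round(w,4),"tool mm",np.round(M.T@(w-s["eef_pos"])*1000,1))
T("back",f(515,130),.056);T("inner L",f(400,215),.056);T("inner R",f(680,218),.056);T("notch top L",f(472,215),.056);T("notch top R",f(596,218),.056)
T("outer",f(515,60),.056)
zb=s["eef_pos"][2]-.0093
T("nose bottom",f(212,170),zb);T("nose top",f(213,188),zb+.024)
# tail end TE notch: neighbours
im=cv2.imread("pics/w5_raw.png")
crop(im,200,90,340,290,3,"w5d.png")
E
```

```text
t 8.4 tcp [0.539  0.1302 0.1697] psi -174.65 q [ 0.237  0.344 -0.016  1.213 -0.     0.144] F [-1.3  0.1 -0.8] open 0.0075 tilt [ 1.1e-03 -2.0e-04 -1.0e+00]
back [0.4671 0.1618 0.056 ] tool mm [ 68.5  38.2 113.8]
inner L [0.4787 0.1488 0.056 ] tool mm [ 58.1  24.2 113.8]
inner R [0.4758 0.1841 0.056 ] tool mm [ 57.7  59.6 113.8]
notch top L [0.4779 0.1578 0.056 ] tool mm [ 58.1  33.3 113.8]
notch top R [0.4768 0.1735 0.056 ] tool mm [ 57.7  49.  113.8]
outer [0.4588 0.1606 0.056 ] tool mm [ 76.8  37.8 113.8]
nose bottom [0.4691 0.124  0.1604] tool mm [70.1  0.4  9.4]
nose top [0.4687 0.124  0.1844] tool mm [ 70.5   0.5 -14.6]
```

View pics/w5d.png

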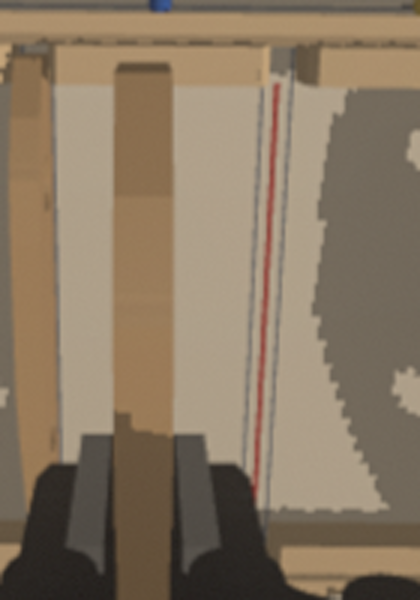

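>>> apply_moves([
  {"tx":0,"ty":0,"tz":0,"yaw":0.55},
  {"tx":-0.52,"ty":2.0,"tz":0,"yaw":0},
  {"tx":0,"ty":2.0,"tz":0,"yaw":0},
  {"tx":0,"ty":0,"tz":2,"yaw":0},
  {"tx":0,"ty":0,"tz":2,"yaw":0},
  {"tx":0,"ty":0,"tz":2,"yaw":0},
  {"tx":0,"ty":0,"tz":2,"yaw":0},
  {"tx":0,"ty":0,"tz":0,"yaw":0},
  {"tx":0,"ty":0,"tz":0,"yaw":0},
])

```text
time_s: 9.15
eef_pos: [0.5407, 0.1704, 0.0899]
tcp_rot: [0.128, -3.137, 0.001]
wrist_force: [-0.5, -0.2, -0.2]
opening: 0.0076
```

```bash
python3 - <<'E'
from h import *
c=optics.get_calibration("wrist")
st()
im=optics.capture("wrist")[:,:,::-1].copy(); cv2.imwrite("pics/w6_raw.png",im)
np.savez("w6.npz",**c)
crop(im,170,60,330,180,5,"w6.png")
im=optics.capture("scene")[:,:,::-1].copy();crop(im,250,120,440,265,4,"s6.png")
E
```

```text
t 9.15 tcp [0.5407 0.1704 0.0899] psi -175.34 q [ 0.305  0.414 -0.12   1.038  0.     0.224] F [-0.5 -0.2 -0.2] open 0.0076 tilt [ 1.9e-03 -4.0e-04 -1.0e+00]
```

View pics/w6.png

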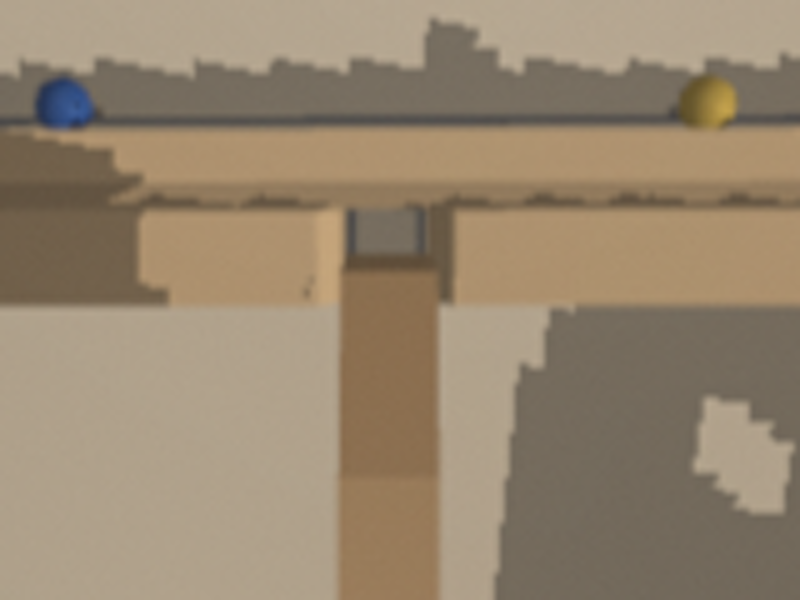

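View pics/s6.png

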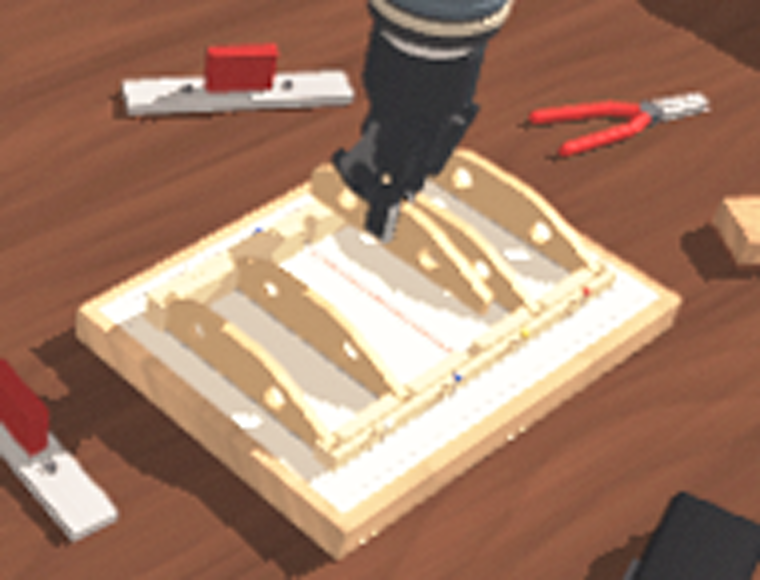

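```bash
python3 - <<'E'
from h import *
c=dict(np.load("w6.npz"));s,M,psi=st()
f=lambda x,y:(x/5+170-.4,y/5+60-.4)
def T(n,uv,z):
    w=plane(c,uv,z);print(n,"tool mm",np.round(M.T@(w-s["eef_pos"])*1000,1))
T("back",f(386,208),.056);T("inner L",f(318,304),.056);T("inner R",f(455,304),.056);T("inner LL",f(180,304),.056);T("inner RR",f(700,307),.056)
T("floor L",f(350,240),.03);T("floor R",f(423,240),.03)
zb=s["eef_pos"][2]-.0093
T("nose bottom",f(390,256),zb);T("nose top",f(390,268),zb+.024)
T("rib mid rear",f(389,470),zb+.035)
E
```

```text
t 9.25 tcp [0.5419 0.1707 0.0916] psi -175.37 q [ 0.305  0.413 -0.118  1.039 -0.     0.224] F [ 0.4 -0.3 -0.2] open 0.0074 tilt [-1.3e-03  3.0e-04 -1.0e+00]
back tool mm [75.  -0.2 35.5]
inner L tool mm [64.5 -7.9 35.5]
inner R tool mm [64.5  7.7 35.5]
inner LL tool mm [ 64.5 -23.6  35.5]
inner RR tool mm [64.2 35.5 35.5]
floor L tool mm [70.2 -4.9 61.5]
floor R tool mm [70.2  4.5 61.5]
nose bottom tool mm [71.4  0.3  9.2]
nose top tool mm [ 71.8   0.2 -14.8]
rib mid rear tool mm [ 57.5   0.2 -25.8]
```

>>> apply_moves([
  {"tx":0,"ty":-0.04,"tz":0.8,"yaw":0},
  {"tx":0,"ty":0,"tz":0.8,"yaw":0},
  {"tx":0,"ty":0,"tz":0.8,"yaw":0},
  {"tx":0,"ty":0,"tz":0.6,"yaw":0},
  {"tx":0,"ty":0,"tz":0,"yaw":0},
  {"tx":0,"ty":0,"tz":0,"yaw":0},
])

```text
time_s: 9.75
eef_pos: [0.541, 0.1701, 0.0599]
tcp_rot: [0.126, -3.138, 0.0]
wrist_force: [0.2, -0.3, -0.1]
opening: 0.0077
```

```bash
python3 - <<'E'
from h import *
c=optics.get_calibration("wrist")
st()
im=optics.capture("wrist")[:,:,::-1].copy(); cv2.imwrite("pics/w7_raw.png",im)
np.savez("w7.npz",**c)
crop(im,170,60,330,180,5,"w7.png")
im=optics.capture("scene")[:,:,::-1].copy();crop(im,290,150,420,250,6,"s7.png")
E
```

```text
t 9.75 tcp [0.541  0.1701 0.0599] psi -175.39 q [ 0.305  0.438 -0.165  0.968  0.     0.224] F [ 0.2 -0.3 -0.1] open 0.0077 tilt [ 1.e-03 -2.e-04 -1.e+00]
```

View pics/w7.png

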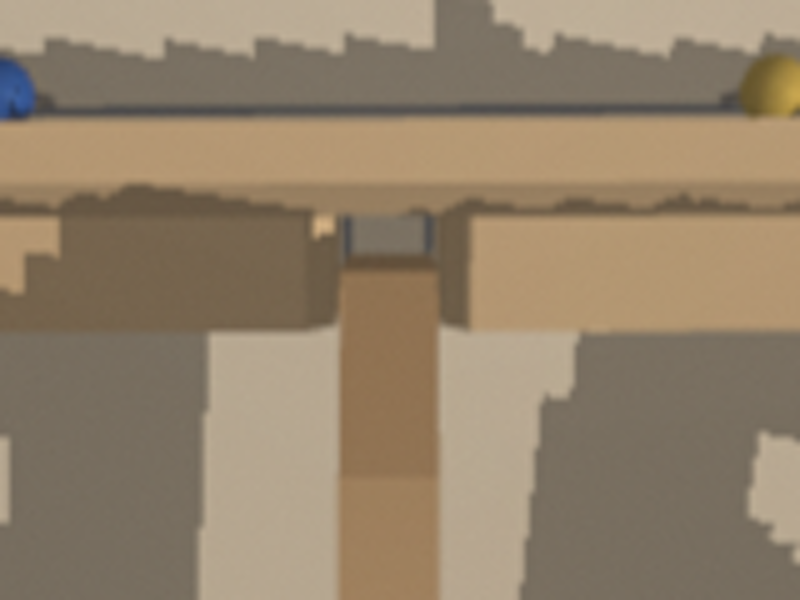

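View pics/s7.png

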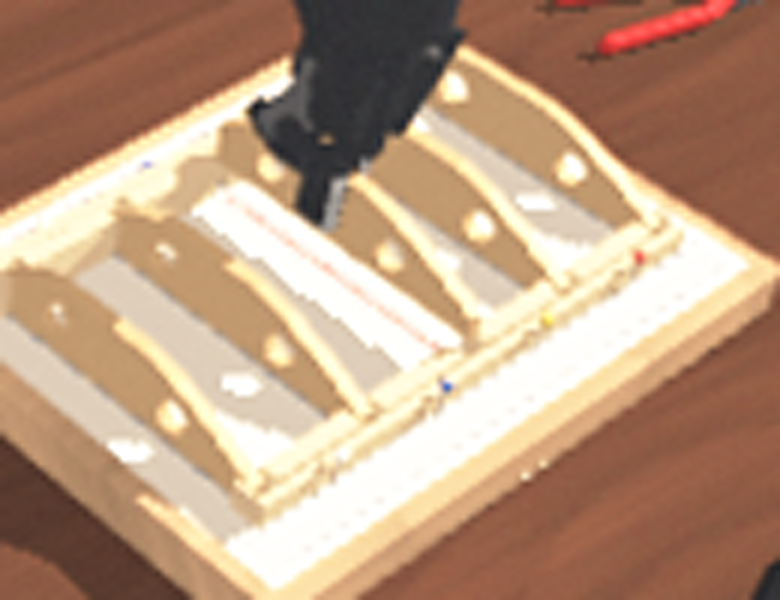

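>>> apply_moves([
  {"tx":0,"ty":0,"tz":0.3,"yaw":0},
  {"tx":0,"ty":0,"tz":0.3,"yaw":0},
  {"tx":0,"ty":0,"tz":0.3,"yaw":0},
  {"tx":0,"ty":0,"tz":0,"yaw":0},
])

```text
time_s: 10.18
eef_pos: [0.541, 0.17, 0.0506]
tcp_rot: [0.126, -3.138, 0.0]
wrist_force: [-0.0, 0.2, 0.2]
opening: 0.0076
```

>>> apply_moves([
  {"tx":0,"ty":0,"tz":0.3,"yaw":0},
  {"tx":0,"ty":0,"tz":0.3,"yaw":0},
  {"tx":0,"ty":0,"tz":0.2,"yaw":0},
  {"tx":0,"ty":0,"tz":0,"yaw":0},
])

```text
time_s: 10.52
eef_pos: [0.5411, 0.1701, 0.0427]
tcp_rot: [0.126, -3.138, 0.0]
wrist_force: [0.1, 0.6, 0.1]
opening: 0.0072
```

No contact force so far. I'll feel for the board in small steps.

>>> apply_moves([
  {"tx":0,"ty":0,"tz":0.1,"yaw":0},
  {"tx":0,"ty":0,"tz":0.1,"yaw":0},
  {"tx":0,"ty":0,"tz":0.08,"yaw":0},
  {"tx":0,"ty":0,"tz":0,"yaw":0},
])

```text
time_s: 10.85
eef_pos: [0.5413, 0.1702, 0.0404]
tcp_rot: [0.126, -3.139, -0.0]
wrist_force: [0.9, -0.4, -0.4]
opening: 0.0073
```

>>> apply_moves([
  {"tx":0,"ty":0,"tz":0.05,"yaw":0},
  {"tx":0,"ty":0,"tz":0,"yaw":0},
  {"tx":0,"ty":0,"tz":0,"yaw":0},
])

```text
time_s: 11.1
eef_pos: [0.5414, 0.1701, 0.04]
tcp_rot: [-0.126, 3.139, -0.0]
wrist_force: [-0.9, 0.1, -0.2]
opening: 0.0076
```

>>> apply_moves([
  {"tx":0,"ty":0,"tz":0.05,"yaw":0},
  {"tx":0,"ty":0,"tz":0,"yaw":0},
])

```text
time_s: 11.27
eef_pos: [0.5413, 0.1702, 0.0395]
tcp_rot: [0.126, -3.139, -0.0]
wrist_force: [-1.1, -1.4, -1.3]
opening: 0.0075
```

>>> apply_moves([
  {"tx":0,"ty":0,"tz":0.05,"yaw":0},
  {"tx":0,"ty":0,"tz":0,"yaw":0},
])

```text
time_s: 11.43
eef_pos: [0.5414, 0.1702, 0.0393]
tcp_rot: [-0.126, 3.139, 0.0]
wrist_force: [-2.1, -1.4, 4.6]
opening: 0.0078
```

>>> apply_moves([
  {"tx":0,"ty":0,"tz":0.05,"yaw":0},
  {"tx":0,"ty":0,"tz":0,"yaw":0},
])

```text
time_s: 11.6
eef_pos: [0.5414, 0.1702, 0.0393]
tcp_rot: [-0.126, 3.139, 0.0]
wrist_force: [-5.2, -1.4, 12.7]
opening: 0.0072
```

>>> apply_moves([
  {"tx":0,"ty":0,"tz":0,"yaw":0},
  {"tx":0,"ty":0,"tz":0,"yaw":0},
  {"tx":0,"ty":0,"tz":0,"yaw":0},
  {"tx":0,"ty":0,"tz":0,"yaw":0},
], gripper=2.5)

```text
time_s: 11.93
eef_pos: [0.5413, 0.1701, 0.0384]
tcp_rot: [0.126, -3.139, 0.0]
wrist_force: [0.6, -0.3, 0.1]
opening: 0.0253
```

>>> apply_moves([
  {"tx":0,"ty":0,"tz":-0.5,"yaw":0},
  {"tx":0,"ty":0,"tz":-1.5,"yaw":0},
  {"tx":0,"ty":0,"tz":-2.5,"yaw":0},
  {"tx":0,"ty":0,"tz":-2.5,"yaw":0},
  {"tx":0,"ty":0,"tz":-2.5,"yaw":0},
  {"tx":0,"ty":0,"tz":-2.5,"yaw":0},
  {"tx":0,"ty":0,"tz":0,"yaw":0},
])

```text
time_s: 12.52
eef_pos: [0.5434, 0.1708, 0.1637]
tcp_rot: [-0.126, 3.133, 0.003]
wrist_force: [1.3, 0.8, 1.9]
opening: 0.0253
```

```bash
python3 - <<'E'
from h import *
c=optics.get_calibration("wrist")
st()
im=optics.capture("wrist")[:,:,::-1].copy(); cv2.imwrite("pics/w8_raw.png",im)
np.savez("w8.npz",**c)
cv2.imwrite("pics/w8.png",cv2.resize(im,(800,600),interpolation=cv2.INTER_CUBIC))
im=optics.capture("scene")[:,:,::-1].copy();crop(im,290,150,420,250,6,"s8.png")
E
```

```text
t 12.52 tcp [0.5434 0.1708 0.1637] psi -175.4 q [ 0.305  0.37   0.006  1.201 -0.     0.224] F [1.3 0.8 1.9] open 0.0253 tilt [-0.0064  0.0015 -1.    ]
```

View pics/w8.png

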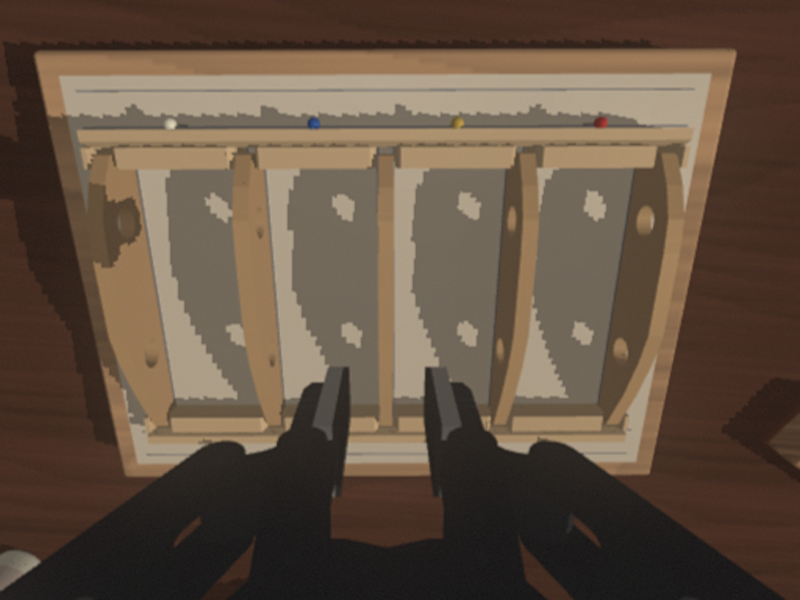

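View pics/s8.png

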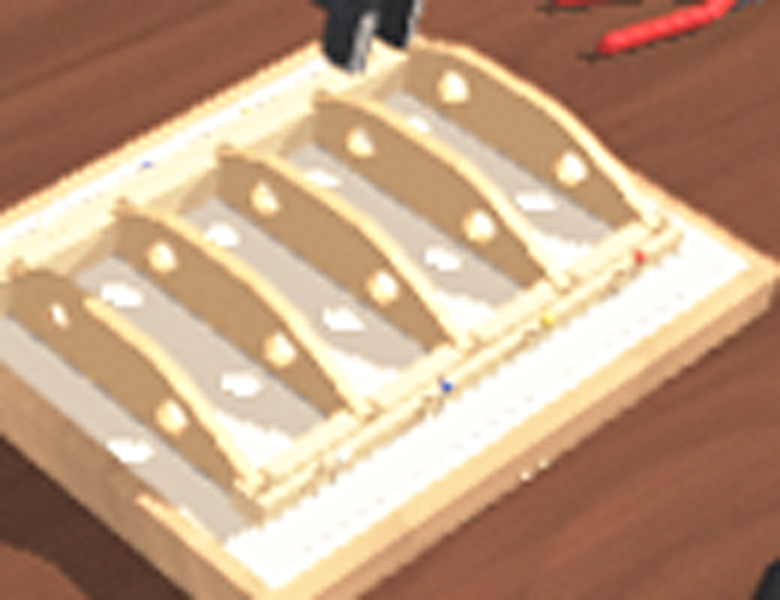

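The loose rib now stands like its neighbours in both views: the nose is in the leading-edge notch at (385,150) in w8 and the tail in the trailing-edge notch at (385,420). Next is the weight.

>>> apply_moves([
  {"tx":0.8,"ty":-2.8,"tz":0,"yaw":0},
  {"tx":0.8,"ty":-3.2,"tz":0,"yaw":0},
  {"tx":0.8,"ty":-3.2,"tz":0,"yaw":0},
  {"tx":0.8,"ty":-3.2,"tz":0,"yaw":0},
  {"tx":0.8,"ty":-3.2,"tz":0,"yaw":0},
  {"tx":0.8,"ty":-3.2,"tz":0,"yaw":0},
  {"tx":0.8,"ty":-3.2,"tz":0,"yaw":0},
  {"tx":0.8,"ty":-3.2,"tz":0,"yaw":0},
  {"tx":0.8,"ty":-3.2,"tz":0,"yaw":0},
  {"tx":0,"ty":0,"tz":0,"yaw":0},
], gripper=4.5)

```text
time_s: 13.45
eef_pos: [0.4908, -0.123, 0.1575]
tcp_rot: [0.12, -3.137, 0.001]
wrist_force: [0.3, -0.4, -0.4]
opening: 0.0453
```

```bash
python3 - <<'E'
from h import *
c=optics.get_calibration("wrist")
st()
im=optics.capture("wrist")[:,:,::-1].copy(); cv2.imwrite("pics/w9_raw.png",im)
np.savez("w9.npz",**c)
cv2.imwrite("pics/w9.png",cv2.resize(im,(800,600),interpolation=cv2.INTER_CUBIC))
E
```

```text
t 13.45 tcp [ 0.4908 -0.123   0.1575] psi -175.62 q [-2.450e-01  2.520e-01 -1.720e-01  1.148e+00 -1.000e-03 -3.210e-01] F [ 0.3 -0.4 -0.4] open 0.0453 tilt [ 1.9e-03 -7.0e-04 -1.0e+00]
```

View pics/w9.png

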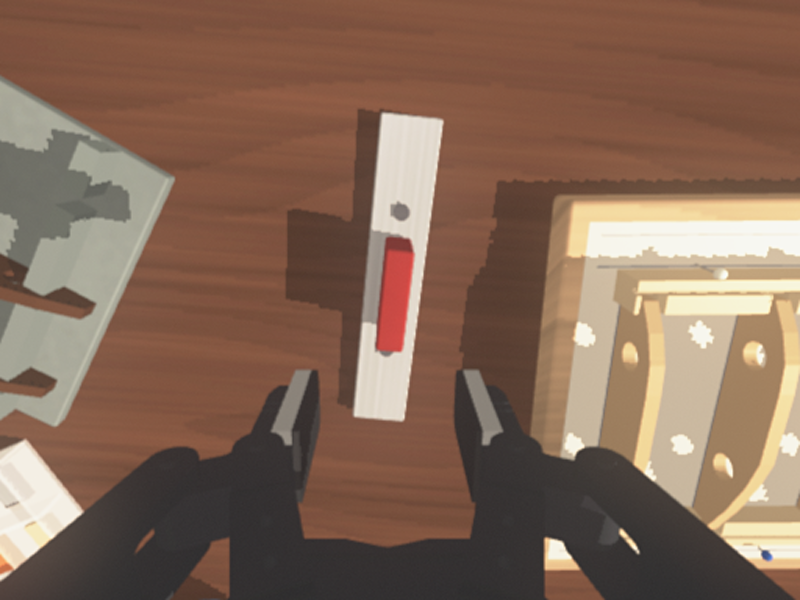

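```bash
python3 - <<'E'
from h import *
c=dict(np.load("w9.npz"));s,M,psi=st();k=.64
T=lambda w:np.round(M.T@(w-s["eef_pos"])*1000,1)
P=[plane(c,(x*k-.2,y*k-.2),.011) for x,y in [(381,113),(443,119),(404,421),(354,417)]]
print("len",np.linalg.norm(P[0]-P[3]),np.linalg.norm(P[1]-P[2]),"wid",np.linalg.norm(P[0]-P[1]))
C=sum(P)/4;d=(P[2]+P[3]-P[0]-P[1]);print("bar centre",C,T(C),"ang",np.degrees(np.arctan2(d[1],d[0])))
Q=[plane(c,(x*k-.2,y*k-.2),.051) for x,y in [(386,250),(413,252),(402,351),(377,349)]]
print("grip wid",np.linalg.norm(Q[0]-Q[1]),"len",np.linalg.norm(Q[0]-Q[3]));C=sum(Q)/4;d=(Q[2]+Q[3]-Q[0]-Q[1]);print(C,T(C),np.degrees(np.arctan2(d[1],d[0])))
E
```

```text
t 13.5 tcp [ 0.4912 -0.1209  0.1575] psi -175.61 q [-0.241  0.252 -0.172  1.148 -0.    -0.318] F [ 0.9  1.  -0.7] open 0.0452 tilt [ 1.7e-03  3.0e-04 -1.0e+00]
len 0.1988762055801328 0.19891723745716558 wid 0.03547356357758182
bar centre [ 0.49604806 -0.11768288  0.011     ] [ -5.3   2.8 146.5] ang -1.316136899422347
grip wid 0.014475950910672632 len 0.057887344914901655
[ 0.49541733 -0.11803011  0.051     ] [ -4.6   2.5 106.5] -0.7923424144610672
```

>>> apply_moves([
  {"tx":-0.48,"ty":0.27,"tz":0,"yaw":0},
  {"tx":0,"ty":0,"tz":0,"yaw":5.6},
  {"tx":0,"ty":0,"tz":3,"yaw":0},
  {"tx":0,"ty":0,"tz":3,"yaw":0},
  {"tx":0,"ty":0,"tz":3,"yaw":0},
  {"tx":0,"ty":0,"tz":1.5,"yaw":0},
  {"tx":0,"ty":0,"tz":0,"yaw":0},
  {"tx":0,"ty":0,"tz":0,"yaw":0},
])

```text
time_s: 14.17
eef_pos: [0.4968, -0.1143, 0.0531]
tcp_rot: [-0.025, -3.14, -0.001]
wrist_force: [0.1, 0.1, 0.2]
opening: 0.045
```

```bash
python3 - <<'E'
from h import *
c=optics.get_calibration("wrist")
st()
im=optics.capture("wrist")[:,:,::-1].copy(); cv2.imwrite("pics/w10_raw.png",im)
np.savez("w10.npz",**c)
cv2.imwrite("pics/w10.png",cv2.resize(im,(800,600),interpolation=cv2.INTER_CUBIC))
E
```

```text
t 14.17 tcp [ 0.4968 -0.1143  0.0531] psi 179.09 q [-0.226  0.34  -0.334  0.899  0.    -0.211] F [0.1 0.1 0.2] open 0.045 tilt [ 1.7e-03  6.0e-04 -1.0e+00]
```

View pics/w10.png

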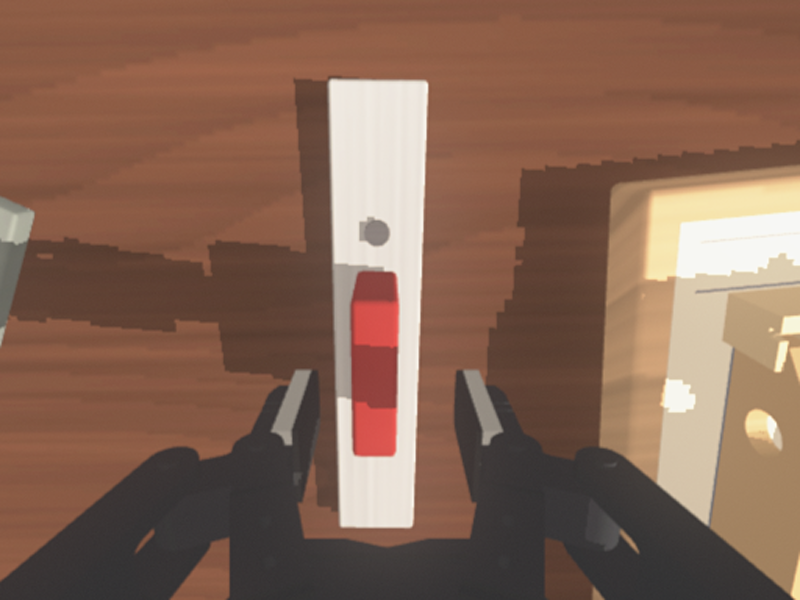

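```bash
python3 - <<'E'
from h import *
c=dict(np.load("w10.npz"));s,M,psi=st();k=.64
T=lambda w:np.round(M.T@(w-s["eef_pos"])*1000,1)
P=[plane(c,(x*k-.2,y*k-.2),.011) for x,y in [(329,80),(428,81),(413,527),(340,527)]]
C=sum(P)/4;d=(P[2]+P[3]-P[0]-P[1]);print("bar centre",C,T(C),"ang",np.degrees(np.arctan2(d[1],d[0])),np.linalg.norm(d)/2)
Q=[plane(c,(x*k-.2,y*k-.2),.051) for x,y in [(351,300),(398,300),(396,456),(355,456)]]
C=sum(Q)/4;d=(Q[2]+Q[3]-Q[0]-Q[1]);print(C,T(C),np.degrees(np.arctan2(d[1],d[0])),np.linalg.norm(d)/2)
E
```

```text
t 14.22 tcp [ 0.4975 -0.1148  0.0541] psi 179.08 q [-0.227  0.339 -0.332  0.9    0.    -0.211] F [ 0.7 -0.4  0.1] open 0.0446 tilt [-2.e-04  1.e-04 -1.e+00]
bar centre [ 0.49585528 -0.11774036  0.011     ] [ 1.7 -3.  43.1] ang -1.4893179988175882 0.19844484877988838
[ 0.49516664 -0.11780616  0.051     ] [ 2.3 -3.1  3.1] -1.0087880360873642 0.059091022365139
```

>>> apply_moves([
  {"tx":0.2,"ty":-0.3,"tz":0,"yaw":0.3},
  {"tx":0,"ty":0,"tz":1.2,"yaw":0},
  {"tx":0,"ty":0,"tz":1.2,"yaw":0},
  {"tx":0,"ty":0,"tz":0.8,"yaw":0},
  {"tx":0,"ty":0,"tz":0.3,"yaw":0},
  {"tx":0,"ty":0,"tz":0,"yaw":0},
  {"tx":0,"ty":0,"tz":0,"yaw":0},
])

```text
time_s: 14.8
eef_pos: [0.4953, -0.1187, 0.0191]
tcp_rot: [0.036, 3.141, -0.0]
wrist_force: [0.5, 0.0, -0.7]
opening: 0.045
```

>>> apply_moves([
  {"tx":0,"ty":0,"tz":0,"yaw":0},
  {"tx":0,"ty":0,"tz":0,"yaw":0},
  {"tx":0,"ty":0,"tz":0,"yaw":0},
  {"tx":0,"ty":0,"tz":0,"yaw":0},
  {"tx":0,"ty":0,"tz":0,"yaw":0},
  {"tx":0,"ty":0,"tz":0,"yaw":0},
], gripper=1.0, newtons=70)

```text
time_s: 15.3
eef_pos: [0.4954, -0.1187, 0.0192]
tcp_rot: [0.036, 3.14, -0.0]
wrist_force: [-2.2, 0.3, 7.7]
opening: 0.0154
```

```bash
python3 - <<'E'
from h import *
st()
E
```

```text
t 15.3 tcp [ 0.4954 -0.1187  0.0192] psi 178.7 q [-0.235  0.374 -0.382  0.814  0.    -0.213] F [-2.2  0.3  7.7] open 0.0154 tilt [-1.1e-03 -2.0e-04 -1.0e+00]
```

>>> apply_moves([
  {"tx":0,"ty":0,"tz":-0.3,"yaw":0},
  {"tx":0,"ty":0,"tz":-1,"yaw":0},
  {"tx":0,"ty":0,"tz":-2,"yaw":0},
  {"tx":0,"ty":0,"tz":-2.5,"yaw":0},
  {"tx":0,"ty":0,"tz":-2.5,"yaw":0},
  {"tx":0,"ty":0,"tz":-2.5,"yaw":0},
  {"tx":0,"ty":0,"tz":-2.5,"yaw":0},
  {"tx":0,"ty":0,"tz":-1.5,"yaw":0},
  {"tx":0,"ty":0,"tz":0,"yaw":0},
])

```text
time_s: 16.05
eef_pos: [0.4963, -0.119, 0.1702]
tcp_rot: [0.035, 3.137, -0.002]
wrist_force: [0.5, -0.3, -5.7]
opening: 0.0148
```

```bash
python3 - <<'E'
from h import *
st()
im=optics.capture("wrist")[:,:,::-1].copy(); cv2.imwrite("pics/w11.png",cv2.resize(im,(800,600),interpolation=cv2.INTER_CUBIC))
E
```

```text
t 16.05 tcp [ 0.4963 -0.119   0.1702] psi 178.71 q [-0.235  0.249 -0.144  1.173 -0.    -0.213] F [ 0.5 -0.3 -5.7] open 0.0148 tilt [-0.0048 -0.0011 -1.    ]
```

View pics/w11.png

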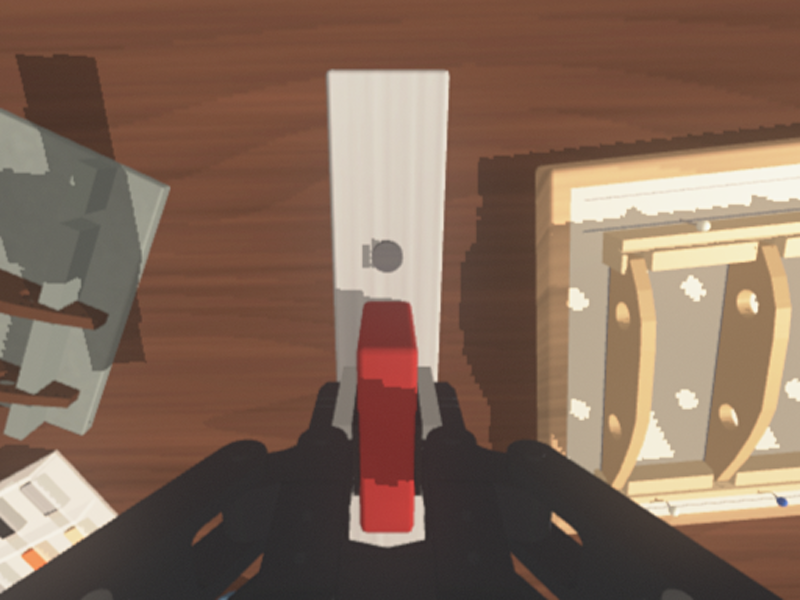

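>>> apply_moves([
  {"tx":-0.2,"ty":1.5,"tz":0,"yaw":0},
  {"tx":-0.4,"ty":3,"tz":0,"yaw":0},
  {"tx":-0.4,"ty":3.1,"tz":0,"yaw":0},
  {"tx":-0.4,"ty":3.1,"tz":0,"yaw":0},
  {"tx":-0.4,"ty":3.1,"tz":0,"yaw":0},
  {"tx":-0.4,"ty":3.1,"tz":0,"yaw":0},
  {"tx":-0.4,"ty":3.1,"tz":0,"yaw":0},
  {"tx":-0.4,"ty":3.1,"tz":0,"yaw":0},
  {"tx":-0.4,"ty":3.1,"tz":0,"yaw":0},
  {"tx":-0.4,"ty":2.8,"tz":0,"yaw":0},
])

```text
time_s: 16.93
eef_pos: [0.5385, 0.1721, 0.1648]
tcp_rot: [-0.035, -3.139, 0.001]
wrist_force: [1.4, -0.0, -6.2]
opening: 0.0152
```

>>> apply_moves([
  {"tx":0,"ty":0,"tz":0,"yaw":5},
  {"tx":0,"ty":0,"tz":0,"yaw":7},
  {"tx":0,"ty":0,"tz":0,"yaw":7},
  {"tx":0,"ty":0,"tz":0,"yaw":7},
  {"tx":0,"ty":0,"tz":0,"yaw":7},
  {"tx":0,"ty":0,"tz":0,"yaw":7},
  {"tx":0,"ty":0,"tz":0,"yaw":7},
  {"tx":0,"ty":0,"tz":0,"yaw":7},
  {"tx":0,"ty":0,"tz":0,"yaw":7},
  {"tx":0,"ty":0,"tz":0,"yaw":7},
])

```text
time_s: 17.77
eef_pos: [0.5385, 0.1702, 0.1648]
tcp_rot: [-1.793, -2.578, 0.003]
wrist_force: [0.5, 0.1, -7.7]
opening: 0.0151
```

>>> apply_moves([
  {"tx":0,"ty":0,"tz":0,"yaw":7},
  {"tx":0,"ty":0,"tz":0,"yaw":5},
  {"tx":0,"ty":0,"tz":0,"yaw":4},
  {"tx":0,"ty":0,"tz":0,"yaw":0},
  {"tx":0,"ty":0,"tz":0,"yaw":0},
])

```text
time_s: 18.18
eef_pos: [0.5388, 0.1703, 0.1653]
tcp_rot: [-2.125, -2.313, 0.003]
wrist_force: [0.2, -0.1, -6.1]
opening: 0.0148
```

```bash
python3 - <<'E'
from h import *
to((.541,.170,.17),94.8)
im=optics.capture("wrist")[:,:,::-1].copy(); cv2.imwrite("pics/w12.png",cv2.resize(im,(800,600),interpolation=cv2.INTER_CUBIC))
E
```

```text
t 18.18 tcp [0.5388 0.1703 0.1653] psi 94.84 q [ 0.306  0.368  0.008  1.213 -0.     1.792] F [ 0.2 -0.1 -6.1] open 0.0148 tilt [-4.0e-04 -1.9e-03 -1.0e+00]
shift cm [-0.04  0.21 -0.47] yaw 0.04
```

View pics/w12.png

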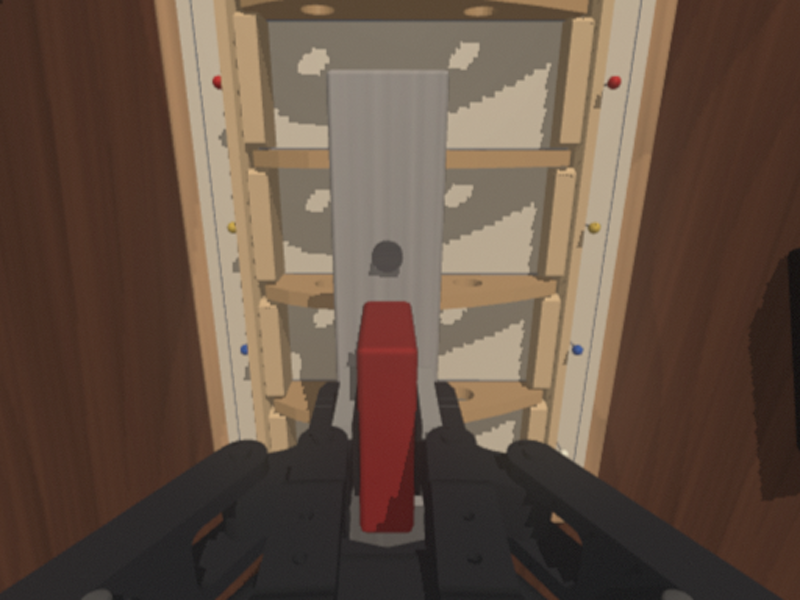

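>>> apply_moves([
  {"tx":0,"ty":0.2,"tz":1,"yaw":0},
  {"tx":0,"ty":0,"tz":1.5,"yaw":0},
  {"tx":0,"ty":0,"tz":1.5,"yaw":0},
  {"tx":0,"ty":0,"tz":1.3,"yaw":0},
  {"tx":0,"ty":0,"tz":1,"yaw":0},
  {"tx":0,"ty":0,"tz":0.5,"yaw":0},
  {"tx":0,"ty":0,"tz":0,"yaw":0},
  {"tx":0,"ty":0,"tz":0,"yaw":0},
])

```text
time_s: 18.9
eef_pos: [0.5415, 0.1706, 0.0986]
tcp_rot: [-2.128, -2.311, 0.0]
wrist_force: [0.6, -0.3, -5.4]
opening: 0.0152
```

```bash
python3 - <<'E'
from h import *
to((.541,.170,.0912),94.8)
im=optics.capture("scene")[:,:,::-1].copy();crop(im,270,130,430,250,5,"s13.png")
im=optics.capture("wrist")[:,:,::-1].copy(); cv2.imwrite("pics/w13.png",cv2.resize(im,(800,600),interpolation=cv2.INTER_CUBIC))
E
```

```text
t 18.9 tcp [0.5415 0.1706 0.0986] psi 94.73 q [ 0.305  0.408 -0.106  1.056  0.     1.794] F [ 0.6 -0.3 -5.4] open 0.0152 tilt [ 0. -0. -1.]
shift cm [-0.06 -0.06  0.74] yaw -0.07
```

View pics/s13.png

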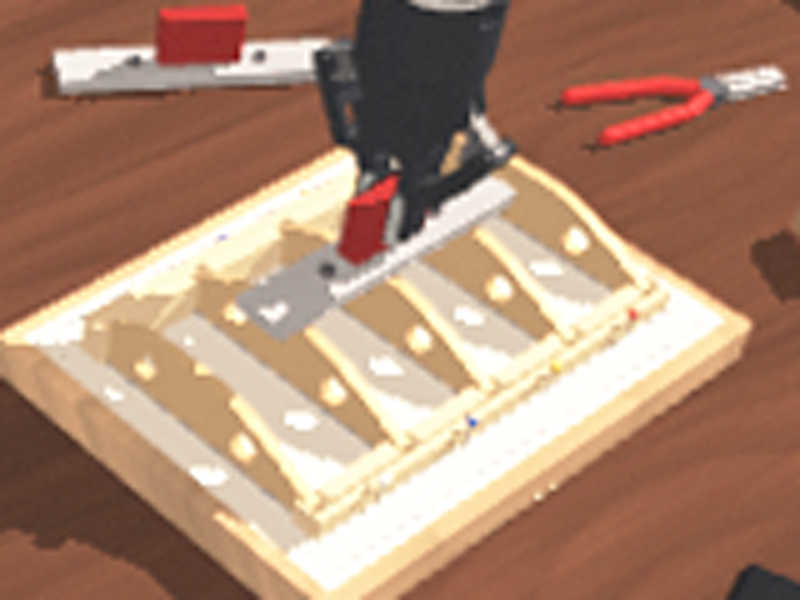

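View pics/w13.png

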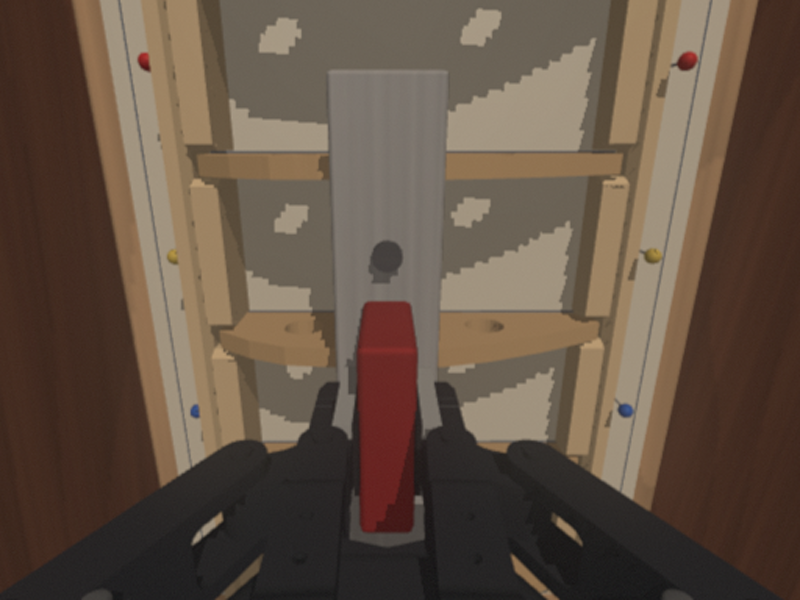

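Centred and square. Lowering slowly while watching the wrist force.

>>> apply_moves([
  {"tx":-0.05,"ty":-0.05,"tz":0.2,"yaw":0},
  {"tx":0,"ty":0,"tz":0.2,"yaw":0},
  {"tx":0,"ty":0,"tz":0.15,"yaw":0},
  {"tx":0,"ty":0,"tz":0,"yaw":0},
  {"tx":0,"ty":0,"tz":0,"yaw":0},
])

```text
time_s: 19.42
eef_pos: [0.5409, 0.1701, 0.093]
tcp_rot: [-2.128, -2.311, 0.0]
wrist_force: [1.1, -1.4, -5.9]
opening: 0.0149
```

>>> apply_moves([
  {"tx":0,"ty":0,"tz":0.06,"yaw":0},
  {"tx":0,"ty":0,"tz":0.06,"yaw":0},
  {"tx":0,"ty":0,"tz":0,"yaw":0},
  {"tx":0,"ty":0,"tz":0,"yaw":0},
])

```text
time_s: 19.75
eef_pos: [0.541, 0.1701, 0.0918]
tcp_rot: [2.128, 2.311, -0.0]
wrist_force: [0.6, 0.4, -5.5]
opening: 0.0148
```

>>> apply_moves([
  {"tx":0,"ty":0,"tz":0.06,"yaw":0},
  {"tx":0,"ty":0,"tz":0,"yaw":0},
  {"tx":0,"ty":0,"tz":0,"yaw":0},
])

```text
time_s: 20.0
eef_pos: [0.541, 0.1701, 0.0913]
tcp_rot: [2.128, 2.311, 0.0]
wrist_force: [1.0, 0.9, -6.2]
opening: 0.0151
```

>>> apply_moves([
  {"tx":0,"ty":0,"tz":0.05,"yaw":0},
  {"tx":0,"ty":0,"tz":0,"yaw":0},
  {"tx":0,"ty":0,"tz":0,"yaw":0},
])

```text
time_s: 20.25
eef_pos: [0.5411, 0.1701, 0.0912]
tcp_rot: [2.128, 2.311, 0.001]
wrist_force: [-3.9, -0.6, 7.0]
opening: 0.0148
```

>>> apply_moves([
  {"tx":0,"ty":0,"tz":0.03,"yaw":0},
  {"tx":0,"ty":0,"tz":0,"yaw":0},
  {"tx":0,"ty":0,"tz":0,"yaw":0},
])

```text
time_s: 20.5
eef_pos: [0.5411, 0.1701, 0.0912]
tcp_rot: [2.128, 2.311, 0.001]
wrist_force: [-5.7, -0.4, 10.6]
opening: 0.015
```

>>> apply_moves([
  {"tx":0,"ty":0,"tz":-0.03,"yaw":0},
  {"tx":0,"ty":0,"tz":0,"yaw":0},
  {"tx":0,"ty":0,"tz":0,"yaw":0},
], gripper=2.2)

```text
time_s: 20.75
eef_pos: [0.5412, 0.1702, 0.0908]
tcp_rot: [2.128, 2.311, 0.001]
wrist_force: [-0.3, -0.0, 0.5]
opening: 0.0223
```

>>> apply_moves([
  {"tx":0,"ty":0,"tz":0,"yaw":0},
  {"tx":0,"ty":0,"tz":0,"yaw":0},
  {"tx":0,"ty":0,"tz":0,"yaw":0},
  {"tx":0,"ty":0,"tz":-0.3,"yaw":0},
  {"tx":0,"ty":0,"tz":-1,"yaw":0},
  {"tx":0,"ty":0,"tz":-2,"yaw":0},
  {"tx":0,"ty":0,"tz":-3,"yaw":0},
  {"tx":0,"ty":0,"tz":-3,"yaw":0},
  {"tx":0,"ty":0,"tz":-3,"yaw":0},
  {"tx":0,"ty":0,"tz":0,"yaw":0},
], gripper=4.5)

```text
time_s: 21.58
eef_pos: [0.543, 0.1707, 0.2204]
tcp_rot: [2.126, 2.308, 0.011]
wrist_force: [0.5, 1.3, 0.3]
opening: 0.0449
```

```bash
python3 - <<'E'
from h import *
st();c=optics.get_calibration("wrist");np.savez("w14.npz",**c)
im=optics.capture("wrist")[:,:,::-1].copy(); cv2.imwrite("pics/w14.png",cv2.resize(im,(800,600),interpolation=cv2.INTER_CUBIC))
im=optics.capture("scene")[:,:,::-1].copy();crop(im,270,130,430,250,5,"s14.png")
im=optics.capture("top")[:,:,::-1].copy(); cv2.imwrite("pics/t14.png",cv2.resize(im,(800,600),interpolation=cv2.INTER_CUBIC))
E
```

```text
t 21.58 tcp [0.543  0.1707 0.2204] psi 94.71 q [ 0.305  0.352  0.125  1.335 -0.     1.793] F [0.5 1.3 0.3] open 0.0449 tilt [ 0.0018  0.008  -1.    ]
```

View pics/w14.png

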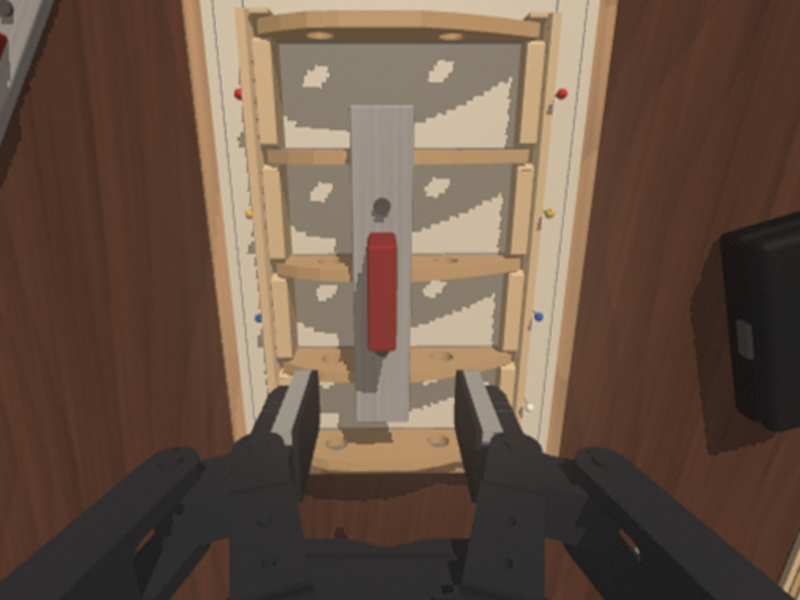

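View pics/s14.png

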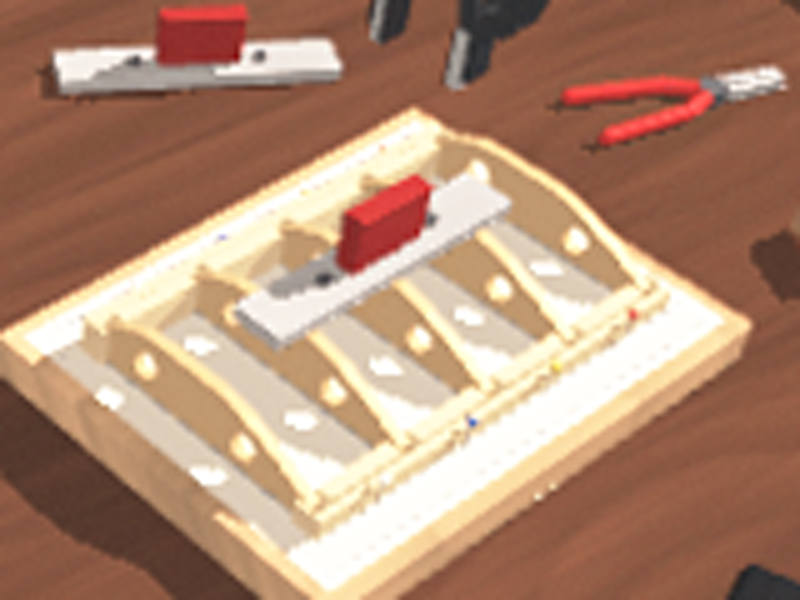

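View pics/t14.png

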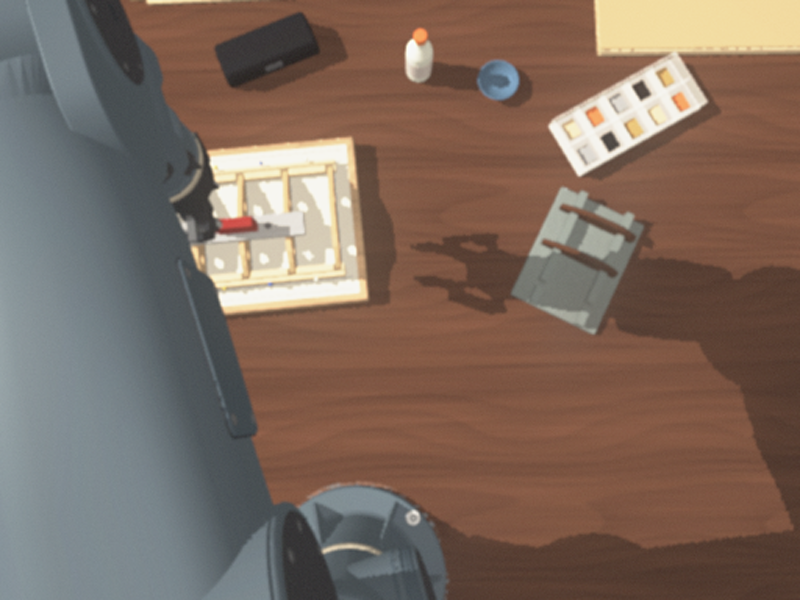

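```bash
python3 - <<'E'
from h import *
c=dict(np.load("w14.npz"));k=.64
P=[plane(c,(x*k-.2,y*k-.2),.083) for x,y in [(350,106),(414,106),(408,420),(357,420)]]
C=sum(P)/4;d=P[0]+P[1]-P[2]-P[3];o=C-np.array([.541,.170,.083]);a=np.radians(4.8)
print(C,np.degrees(np.arctan2(d[1],d[0])),"off bay x,y mm",1000*(o[0]*np.cos(a)+o[1]*np.sin(a)),1000*(-o[0]*np.sin(a)+o[1]*np.cos(a)))
print(bot.hand_in())
E
```

```text
[0.54217048 0.17097936 0.083     ] 94.63499677946726 off bay x,y mm 1.2483224928598342 0.8779814889141585
the job is handed in; nothing more can be done
None
```

I fitted the light rib in the empty bay and set the weight across its crest, then handed the job in at about 22 s of the 67 s allowed. The hand-in gives no verdict.

- **Rib:** I took it from the rack and lowered it into the notches, nose to the higher leading-edge strip. There was no side force on the way down. It met the board at a tool height of 39.3 mm, exactly where it should, and I pressed with about 13 N before letting go. Just before the final lowering, the wrist camera put the nose 83.1 mm ahead of the bay's centre (ideal 83) and within about 0.4 mm sideways. After release, the wrist and scene views showed it standing like its neighbours.
- **Weight:** I used the one farthest to the robot's right. It touched down on the crests at the expected height, with about 11 N before release. After release, the wrist camera put it about 1 mm off centre both ways and square to 0.2°. The scene view showed it lying level across three ribs.
- **Everything else:** In the last top view the dark ribs, glue and dish look unmoved. The pliers and the other weight look in place in the scene view. The sanding block was hidden by the arm in the last top view, so I didn't check it at the end.

One check disagreed along the way. My first sideways reading of the weight was about 3 mm off, because the arm was still settling. I measured again lower down and corrected it before gripping. No other check failed.

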